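# Bed porcelain door knobs in their tray nests

## Task

Put the two loose porcelain door knobs away in the stock tray beside the one already stored: the larger in the empty larger nest, the smaller in the smaller nest, each bedded fully down in its dimple with the brass ferrule towards the notched rib. They are fragile, so hold them lightly, set them down gently and never drop them; the small one can only be drawn from its sleeve by its ends but only be bedded by its belly, so change your grip on it at the cork ring once that is free. Leave the stored knob in its nest, and the screw jar and oil bottle where they stand.

Things in the scene. Friction and masses are not known exactly. Their poses are not given: they have to be found in the camera images.
- knob_large: larger loose door knob: white porcelain egg, belly diameter 42 mm, a brass ferrule (20 mm diameter, 9 mm long) at one end; 60 mm long in all, 0.08 to 0.15 kg. Origin at the belly centre; +x to the rounded nose (27 mm away), -x to the flat ferrule end (33 mm). Starts on the cork ring, long axis level, pointing any way. A grip of 8 to 12 N holds it; over 30 N of grip cracks it
- knob_small: smaller loose door knob, same make: belly diameter 36 mm, ferrule 17 mm diameter, 51 mm long in all, 0.05 to 0.1 kg, same grip limits. Origin at the belly centre; +x to the nose (23 mm away), -x to the flat ferrule end (28 mm). Starts level in the sleeve (axis 25 mm above the bench), where only its two ends can be gripped, fingers in line with the lane
- knob_stored: a third knob, the size of the large one, already seated in nest_full of the tray; to be left there. Origin and axes as knob_large
- knob_large_ferrule (a point): centre of the flat ferrule end of knob_large
- knob_small_ferrule (a point): centre of the flat ferrule end of knob_small
- knob_stored_ferrule (a point): centre of the flat ferrule end of knob_stored
- stock_tray: fixed dark wooden tray, 64 x 250 mm, 4 mm floor, 10 mm rim, holding a row of three grey plastic nests along its y axis, 79.5 mm apart, in an order that varies. Pressing or knocking a knob on a nest with over 25 N cracks it. The key machine stands to its right, close enough to be hit by a turning gripper. Origin under its centre, on the bench
- nest_large: grey nest 78 x 52 mm; flat top 18 mm above the bench, dimple 10 mm deep. x = the dimple's long axis, along the tray's row, +x to the tray's +y. At each end a rib rises to 40 mm above the bench (whole at +x, 14 mm notch in the middle at -x), 4 mm from the ends of a seated knob: fingers fit only beside the belly. Nose to +x, ferrule to the notch. Origin under its middle, on the tray floor
- nest_large_seat (a point): where the belly centre of the seated large knob belongs (29 mm above the bench); axes as nest_large
- nest_large_notch (a point): where the ferrule end centre of the seated large knob belongs, 33 mm from the seat towards the notched rib
- nest_small: the same kind of nest, with a smaller, 8.5 mm deep dimple for the small knob; axes and ribs as nest_large
- nest_small_seat (a point): where the belly centre of the seated small knob belongs (27.5 mm above the bench); axes as nest_small
- nest_small_notch (a point): where the ferrule end centre of the seated small knob belongs, 28 mm from the seat towards the notched rib
- nest_full: the nest like nest_large that already holds knob_stored
- nest_full_seat (a point): belly centre of knob_stored when seated
- nest_full_notch (a point): ferrule end centre of knob_stored when seated
- rest_ring: fixed cork ring lying flat, outer diameter 60 mm, inner 30 mm, 14 mm high: a rest where one knob at a time lies level, belly over the hole, in any direction, reachable from sides and ends (belly centre of the large knob 31.5 mm, of the small one 27.5 mm above the bench). On the bare bench a knob may roll. Origin under its centre
- sleeve: fixed open-ended cardboard sleeve: a lane along its x axis, 54 mm long, with a V bed that centres the knob and two side walls 46 mm apart inside, 4 mm thick, 36 mm high. Below the knob's axis the ends are open down to the V bed (4 mm above the bench at the middle, 17 mm at the walls). The small knob lies with its nose to +x. Origin under its centre
- screw_jar: bystander: jar of screws, 46 mm diameter, 64 mm high, standing on the near side between ring and sleeve; not to be moved. Origin under its centre
- oil_bottle: bystander: oil bottle with nozzle, 45 mm diameter, 149 mm high, left of the tray; not to be moved. Origin under its centre
Mind the look-alikes: they are no part of the job. What is shaped like the knob_small but pink or purple is not meant.

How it is judged (in metres and radians):
On the way:
1. the small knob is rested on the cork ring, clear of the fingers, to change the grip (horizontal distance between knob_small and rest_ring below 0.015 m and height (world z) of knob_small between 0.02 and 0.034 m and contact force between the fingers and knob_small below 0.05 N and linear speed of knob_small below 0.03 m/s), for 0.1 s.
At the end, for the whole second after the job is handed in: each of the three knobs lies in its own nest: belly centre within 6 mm of the seat and ferrule end within 9 mm of its place at the notched rib, at rest (distance between knob_large and nest_large_seat below 0.006 m and distance between knob_large_ferrule and nest_large_notch below 0.009 m and distance between knob_small and nest_small_seat below 0.006 m and distance between knob_small_ferrule and nest_small_notch below 0.009 m and distance between knob_stored and nest_full_seat below 0.006 m and distance between knob_stored_ferrule and nest_full_notch below 0.009 m and linear speed of each of knob_large, knob_small, knob_stored below 0.02 m/s); the robot touches nothing.
It fails at once if a knob is gripped with more than 30 N (contact force between the fingers and knob_large above 60 N or contact force between the fingers and knob_small above 60 N or contact force between the fingers and knob_stored above 60 N).
It fails at once if a knob is pressed or knocked on a nest with more than 25 N (contact force between any of knob_large, knob_small, knob_stored and nest_large above 25 N or contact force between any of knob_large, knob_small, knob_stored and nest_small above 25 N or contact force between any of knob_large, knob_small, knob_stored and nest_full above 25 N).
It fails at once if a knob is dropped or flung: over 0.4 m/s with no finger on it ((linear speed of knob_large above 0.4 m/s and contact force between the fingers and knob_large below 0.05 N) or (linear speed of knob_small above 0.4 m/s and contact force between the fingers and knob_small below 0.05 N) or (linear speed of knob_stored above 0.4 m/s and contact force between the fingers and knob_stored below 0.05 N)).
It fails at once if the jar or bottle is pushed more than 20 mm (distance of any of screw_jar, oil_bottle from where it was at the start of the episode above 0.02 m).
It fails at once if the stored knob is lifted or knocked out of its nest (distance between knob_stored and nest_full_seat above 0.012 m).
It also fails if it takes over 72 s, if anything falls off the work surface, if the arm or the gripper's body presses on something with over 40 N, if the wrist force passes 120 N, or if a joint passes its speed limit or range.

## Robot

A 7-joint arm with a two-finger parallel gripper is mounted at the origin on a cart in front of the work surface, level with it; the furniture and walls round the work are solid. World frame = base frame: x ahead of the robot, y to its left, z up, the work surface at z = 0. Lengths are in mm, angles in rad, forces in N, time in s.
With the tool pointing down it reaches from about 400 to 850 mm from the base axis. Payload 10.4 kg.
Tool frame: the origin (TCP) lies between the finger pads; the fingertips stand 19 mm ahead of it and the grasp point (between the pads) is the TCP (manip.tip_extent is the distance from the TCP to the fingertips, in mm); z points along the fingers, y is the line along which they close (so a half turn about z gives the same grasp; the last joint's range is limited). The gripper opens to 87 mm and grips with 3 to 60 N. Pads are 19 mm wide; open, the fingers measure 117 mm over their backs; the gripper's body (75 mm by 190 mm) begins 51 mm behind the grasp point.
Start: joints at [1.18, 0.332, -0.065, 1.46, 0.022, 1.35, -0.088], TCP at [224.749, -583.213, 241.576] pointing down, gripper open.
Joint ranges: [-2.6, 2.6], [-0.5, 2.12], [-1.47, 1.34], [0.16, 2.42], [-1.27, 4.41], [0.06, 2.06], [-2.6, 2.6]. Speed limits (rad/s): [2.22, 2.22, 2.79, 2.79, 3.14, 3.14, 3.14].

## Interface

Orientations are given as a unit quaternion [x, y, z, w].
In Python, from rig import manip gives the robot as it stands.
- The arm moves only by the tool apply_moves, never from a script. Its argument "increments" is a list of rows, each an object with "claw": the opening, from 0 (shut) to 1 (fully open); "slide": the shift along the tool's x, y, z in mm, a list of three; "roll": the turn about the tool's z in rad. In form: [{"claw": claw, "slide": [x, y, z], "roll": roll}, ...]. A call has 1 to 12 rows; each row shifts and turns the commanded pose from where the row before left it, along the tool's axes as they then stand; what a row does not reach is not made up. A row lasts 1/10 s, in which the tool goes at most 50 mm and 8.59 degrees, less where a joint would pass 70% of its speed; a pose out of reach is approached as far as the arm can. A call is refused whole if a number of a shift passes 50 or a number of a turn 0.15, either way. A call with a gripper value outside its range is refused whole. The fingers move at their own pace and stop on an object; "squeeze" is the grip in N (left out, the last holds). Time passes only in rows, so rows that do not move let the fingers close. It gives the time, the measured TCP pose, the force, the opening and the grip force at its end, in the units of the state.
- manip.read_state(): the state, without advancing time (a new reading comes with each control period).
- manip.capture(name): name is "scene" or "top" or "wrist"; returns (picture, depth): 384x512x3 uint8, blue, green, red; 384x512 float32, mm along the optical axis (not along the pixel's ray), 0 where there is no reading.
- manip.camera_params(name): a dict with "K" (3x3 intrinsics, pixels), "position" and "attitude" of the camera in the world. Camera axes: x right, y up, looking along -z (the intrinsics and any distortion apply to the point x, -y, -z); pixel columns grow to the right and rows downward; lengths in mm; the calibration is good to about 2 mm. The wrist camera is an equidistant fisheye: a pixel r from the principal point sees the ray r / f radians off the axis. A picture is of the moment at which its call begins: read the wrist's pose just before it. camera_params takes no time and is no camera call; for the wrist camera it gives the pose at the moment of the call.
- manip.hand_in(): hands the job in; it is judged then, once.
Trained networks look in the newest picture that a camera, given by its name, has taken for a name from the list of things; names that differ only in an ending like _2 or _b are one class to them, and where a whole thing is asked for, a point or a joint stands for the part that bears it (a point fixed in the world has none). Each returns a list of dicts, best first, with "confidence" (0 to 1); they miss things now and then, are a little off and sometimes report something else, mostly with a low value. They report only what shows in the picture. A call takes as long as a camera call. They do not tell look-alikes from the thing itself.
- manip.recognise(camera, name): "point" ([x, y, z] in mm, in world coordinates, good to about 4 mm: the middle of the surface that is visible of it).
- manip.regions_of(camera, name): "region" (384x512 bool, what is visible of it).
The state is a dict: "clock": time; "joints": joint angles; "joint_vel": joint speeds; "tau": joint torques, N m; "ee_pos": TCP position; "tool_rot": TCP orientation; "contact_force": force on the tool from outside, world axes, zero at the start; "wrist_torque": the same for the moment, N m; "gripper_width": finger opening in mm; "gripper_force": force on a finger pad.
Only numpy, scipy, OpenCV 4.12 (cv2) and the standard library are available. Lean on these libraries where they do the work, as an engineer would, in place of code of your own. Each camera call takes 0.05 s, during which the arm holds its last target. There are 200 camera calls.

## Working session

There is one attempt and no reset: what is moved stays moved. The work goes in short steps, Python scripts to look and compute and a tool call to move; the robot and the scene stay as the last step left them, time stands still between calls to the robot, and variables do not carry over. Pictures are saved under pics/ and viewed, at most 11 in all, crops included, and the job is handed in when it is done.

Besides the shell and the picture viewer there is one more tool, called after "Request:" as name([rows], argument=value, ...), one row to a line, values as JSON. apply_moves: Moves the arm, as the interface text tells. Its arguments: {"type":"object","properties":{"increments":{"type":"array"},"squeeze":{"type":"number"}},"required":["increments"]}

```bash
ls; mkdir -p pics
cat > h.py <<'E'
import numpy as np, cv2
from scipy.spatial.transform import Rotation as R
from rig import manip
def cloud(cam, depth):
    p=manip.camera_params(cam); K=np.array(p['K']); 
    h,w=depth.shape; v,u=np.mgrid[:h,:w]
    x=(u-K[0,2])/K[0,0]; y=(v-K[1,2])/K[1,1]
    if cam=='wrist':
        r=np.hypot(x,y)+1e-9; s=np.tan(np.minimum(r,1.5))/r; x=x*s; y=y*s
    P=np.stack([x*depth,-y*depth,-depth],-1)
    return P@R.from_quat(p['attitude']).as_matrix().T+np.array(p['position'])
def proj(cam,X):
    p=manip.camera_params(cam); K=np.array(p['K'])
    c=(np.atleast_2d(X)-np.array(p['position']))@R.from_quat(p['attitude']).as_matrix()
    x=c[:,0]/-c[:,2]; y=-c[:,1]/-c[:,2]
    return np.stack([K[0,0]*x+K[0,2],K[1,1]*y+K[1,2]],1)
E
python3 - <<'E'
from h import *
for c in ['scene','top']:
    p=manip.camera_params(c); print(c,p)
    im,d=manip.capture(c); cv2.imwrite(f'pics/{c}0.png',im); np.save(f'{c}0.npy',d)
    for n in ['knob_large','knob_small','knob_stored','stock_tray','nest_large','nest_small','nest_full','rest_ring','sleeve','screw_jar','oil_bottle','knob_small_ferrule','knob_large_ferrule','nest_large_seat','nest_small_seat','nest_small_notch','nest_large_notch']:
        print(n,[(np.round(r['point']).tolist(),round(r['confidence'],2)) for r in manip.recognise(c,n)][:4])
print(manip.read_state())
E
```

```text
pics
scene {'K': array([[373.83356034,   0.        , 259.04565831],
       [  0.        , 373.83356034, 192.63198064],
       [  0.        ,   0.        ,   1.        ]]), 'position': array([ 257.09175623, -231.09420139,  718.39685396]), 'attitude': array([ 0.31824306, -0.08145317, -0.24394658,  0.91245646])}
knob_large [([432.0, 67.0, 39.0], 0.93), ([530.0, 240.0, 18.0], 0.66)]
knob_small [([422.0, 291.0, 38.0], 0.67), ([657.0, 166.0, 28.0], 0.5), ([520.0, 477.0, 30.0], 0.48)]
knob_stored [([538.0, 216.0, 43.0], 0.64)]
stock_tray [([523.0, 186.0, 15.0], 0.77), ([560.0, 316.0, 14.0], 0.43), ([532.0, 144.0, 25.0], 0.4)]
nest_large [([557.0, 313.0, 16.0], 0.9), ([540.0, 217.0, 42.0], 0.4)]
nest_small [([534.0, 146.0, 21.0], 0.64)]
nest_full [([529.0, 238.0, 23.0], 0.82)]
rest_ring [([430.0, 54.0, 11.0], 0.53)]
sleeve [([421.0, 282.0, 14.0], 0.78), ([615.0, 470.0, 67.0], 0.24)]
screw_jar [([615.0, 470.0, 66.0], 0.66), ([389.0, 149.0, 62.0], 0.65)]
oil_bottle [([614.0, 470.0, 67.0], 0.68)]
knob_small_ferrule [([656.0, 165.0, 28.0], 0.77), ([420.0, 294.0, 38.0], 0.64), ([521.0, 475.0, 26.
[... 1860 characters left out ...]
y([ 1.18040215,  0.33220325, -0.06472271,  1.46008712,  0.0215997 ,
        1.34987145, -0.08854049]), 'joint_vel': array([ 0.00032068,  0.00104959, -0.0004904 , -0.00019911,  0.00044335,
        0.00108149,  0.00055419]), 'tau': array([ 1.90243773e-04, -6.23029447e+01,  2.46047851e-02, -3.90125656e+01,
       -6.12623873e-02,  3.16898385e-02, -8.13989516e-06]), 'ee_pos': array([ 224.76681851, -583.22221368,  241.57971122]), 'tool_rot': array([9.83140000e-01, 1.82854411e-01, 2.63470323e-05, 5.82789902e-05]), 'contact_force': array([-0.22247706,  0.06822848, -0.35069556]), 'wrist_torque': array([ 0.05007264,  0.0033391 , -0.00893774]), 'gripper_force': 0.0, 'gripper_width': 86.93679205522295}
```

Run:
```python
from h import *
im=cv2.imread('pics/top0.png'); print(proj('top',[[436,70,40],[422,298,38],[543,220,40],[530,145,20],[558,302,20],[660,170,30],[524,476,30],[612,476,80],[390,155,62]]).round())
cv2.imwrite('pics/top1.png',cv2.resize(im,(800,600),interpolation=cv2.INTER_CUBIC))
im=cv2.imread('pics/scene0.png');cv2.imwrite('pics/scene1.png',cv2.resize(im,(800,600),interpolation=cv2.INTER_CUBIC))
```

```text
[[336. 234.]
 [242. 241.]
 [273. 191.]
 [303. 197.]
 [240. 186.]
 [292. 145.]
 [171. 201.]
 [166. 162.]
 [302. 254.]]
```

View pics/top1.png

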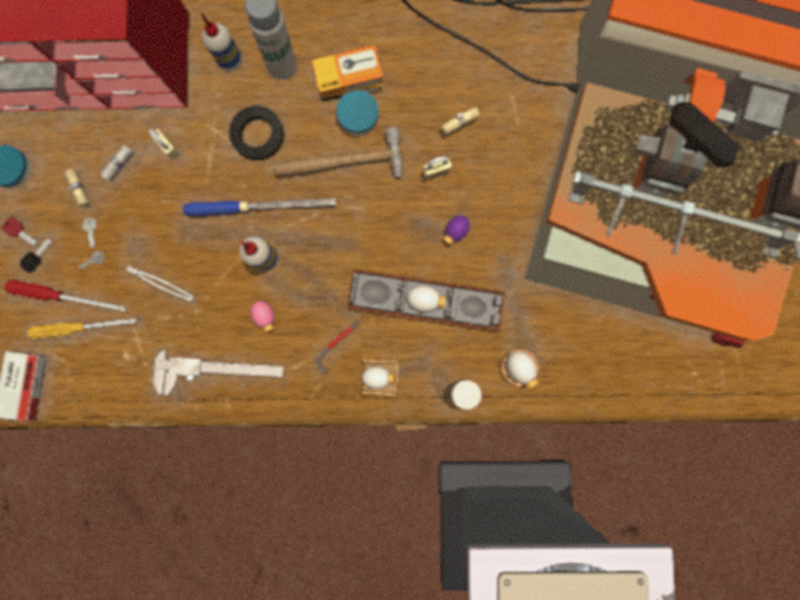

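View pics/scene1.png

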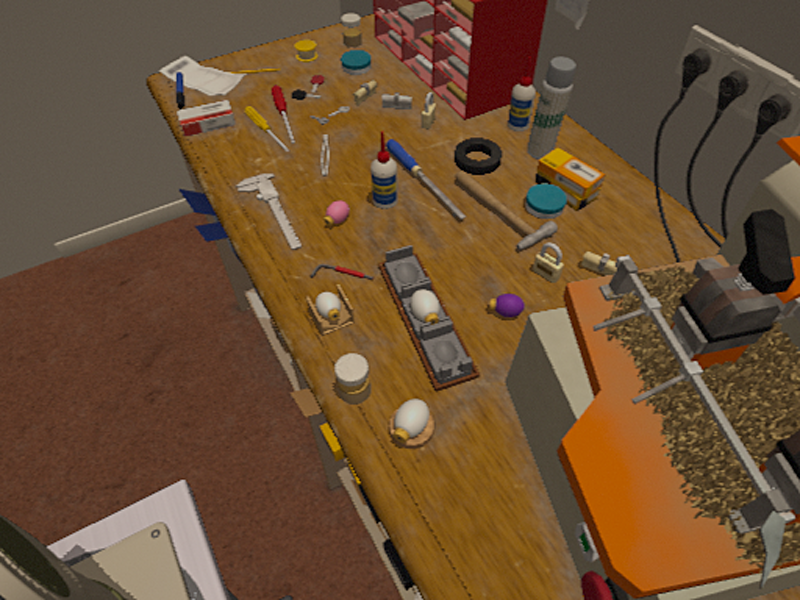

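```bash
cat >> h.py <<'E'
def colored(cam,name,im=None):
    if im is None: im,d=manip.capture(cam)
    return im,d,cloud(cam,d)
E
python3 - <<'E'
from h import *
for c in ['scene','top']:
    im=cv2.imread(f'pics/{c}0.png'); d=np.load(f'{c}0.npy'); X=cloud(c,d); X[d<=0]=np.nan
    hsv=cv2.cvtColor(im,cv2.COLOR_BGR2HSV)
    print(c)
    # bench height check
    b=(np.abs(X[...,0]-480)<30)&(np.abs(X[...,1]-380)<30); print('bench z',np.nanmedian(X[b],0),np.nanstd(X[b][:,2]))
    # machine heights
    for x0 in range(350,700,50):
        print(x0,[int(np.nan_to_num(np.nanpercentile(X[(X[...,0]>x0)&(X[...,0]<x0+50)&(X[...,1]>y0)&(X[...,1]<y0+50)][:,2],98))) if ((X[...,0]>x0)&(X[...,0]<x0+50)&(X[...,1]>y0)&(X[...,1]<y0+50)).sum()>5 else -1 for y0 in range(-300,150,50)])
    for n,p in dict(large=(436,72,40),small=(424,300,35),stored=(542,221,40)).items():
        m=np.linalg.norm(X[...,:2]-np.array(p[:2]),axis=-1)<45
        w=m&(hsv[...,1]<70)&(hsv[...,2]>140)&(X[...,2]>20); br=m&(hsv[...,1]>110)&(hsv[...,2]>130)&(hsv[...,0]>15)&(hsv[...,0]<32)&(X[...,2]>22)
        # sphere-ish fit
        P=X[w]; print(n,w.sum(),np.nanmean(P,0).round(1),'top z',np.nanpercentile(P[:,2],95).round(1),'brass',br.sum(),np.nanmean(X[br],0).round(1))
    s=(hsv[...,1]<60)&(hsv[...,2]<150)&(X[...,2]>8)&(X[...,2]<60)&(X[...,0]>480)&(X[...,0]<610)&(X[...,1]>90)&(X[...,1]<360)
    P=X[s]; r=cv2.minAreaRect(P[:,:2].astype(np.float32)); print('tray',s.sum(),r, np.nanmedian(P,0))
E
```

```text
scene
bench z [ 4.78770002e+02  3.78846106e+02 -3.42544723e-01] 2.3650631657233827
350 [-1, -1, -1, 2, 2, 1, 1, 1, 63]
400 [-1, -1, 1, 2, 1, 2, 30, 51, 62]
450 [-1, 201, 200, 200, 2, 2, 2, 45, 10]
500 [239, 201, 201, 201, 200, 65, 2, 10, 40]
550 [246, 247, 209, 220, 201, 199, 169, 168, 18]
600 [217, 280, 243, 245, 243, 230, 200, 200, 2]
650 [103, 210, 211, 361, 362, 288, 247, -1, 24]
large 346 [434.2  68.   45.3] top z 50.9 brass 43 [413.   56.5  39. ]
small 145 [420.8 296.4  37.1] top z 41.4 brass 104 [422.7 289.6  33.2]
stored 219 [543.4 218.8  43.2] top z 48.9 brass 28 [540.6 196.1  36.3]
tray 1662 ((546.029541015625, 221.20713806152344), (240.8042449951172, 51.639217376708984), 80.46913146972656) [539.54201194 182.24398924  17.86750275]
top
bench z [4.80093450e+02 3.79410840e+02 4.59424286e-01] 2.7595091506907883
350 [3, 4, 3, 3, 4, 3, 3, 4, 64]
400 [4, 4, 3, 3, 4, 3, 14, 52, 63]
450 [4, 202, 202, 201, 3, 3, 3, 44, 10]
500 [201, 202, 202, 202, 202, 86, 3, 9, 41]
550 [209, 248, 209, 222, 202, 201, 171, 168, 18]
600 [208, 303, 244, 246, 243, 231, 202, 199, 4]
650 [-1, 303, 212, 363, 362, 290, 248, 4, 4]
large 266 [434.9  75.7  45.6] top z 52.1 brass 30 [409.3  59.1  39.3]
small 184 [421.  302.9  37.2] top z 43.0 brass 92 [419.3 290.6  34.3]
stored 305 [544.8 223.8  41.2] top z 49.7 brass 24 [539.6 197.1  36.3]
tray 1169 ((544.603515625, 224.04721069335938), (239.6781463623047, 52.28667449951172), 80.57685089111328) [542.68438123 242.17232768  17.62836884]
```

```bash
cat >> h.py <<'E'
def pose():
    s=manip.read_state(); q=R.from_quat(s['tool_rot']).as_matrix(); return np.array(s['ee_pos']), np.arctan2(q[1,0],q[0,0]), s
def plan(wps,start=None):
    """wps: (x,y,z,theta_deg,rows); prints rows in tool axes"""
    p,t,s=pose(); print('at',p.round(1),np.degrees(t).round(2),'tilt',R.from_quat(s['tool_rot']).as_matrix()[:,2].round(4),'q7',s['joints'][6].round(2),'clk',s['clock'])
    for x,y,z,td,n in wps:
        a=np.radians(td); D=np.array([x,y,z])-p; 
        dt=-(a-t); dt=(dt+np.pi)%(2*np.pi)-np.pi
        sl=np.array([D[0]*np.cos(t)+D[1]*np.sin(t), D[0]*np.sin(t)-D[1]*np.cos(t), -D[2]])
        print('total slide',sl.round(1),'roll',round(dt,3),'| per row',n,(sl/n).round(2),round(dt/n,3))
        p=np.array([x,y,z],float); t=a
E
python3 -c "
from h import *
plan([(400,-300,330,21.1,8),(425,60,330,21.1,9)])"
```

```text
at [ 224.8 -583.2  241.6] 21.07 tilt [ 1.e-04 -1.e-04 -1.e+00] q7 -0.09 clk 1.8
total slide [ 265.3 -201.3  -88.4] roll -0.0 | per row 8 [ 33.17 -25.16 -11.05] -0.0
total slide [ 152.9 -326.9   -0. ] roll 0.0 | per row 9 [ 16.99 -36.32  -0.  ] 0.0
```

Request:
apply_moves([
  {"claw": 1,"slide": [33,-25,-11],"roll": 0},
  {"claw": 1,"slide": [33,-25,-11],"roll": 0},
  {"claw": 1,"slide": [33,-25,-11],"roll": 0},
  {"claw": 1,"slide": [33,-25,-11],"roll": 0},
  {"claw": 1,"slide": [33,-25,-11],"roll": 0},
  {"claw": 1,"slide": [33,-25,-11],"roll": 0},
  {"claw": 1,"slide": [33,-25,-11],"roll": 0},
  {"claw": 1,"slide": [33,-25,-11],"roll": 0},
])

```text
clock: 2.6
ee_pos: [399.8, -300.1, 330.3]
tool_rot: [0.983, 0.183, 0.0, 0.0]
contact_force: [0.7, 0.0, -0.2]
gripper_width: 87.3
gripper_force: 0.0
```

Request:
apply_moves([
  {"claw": 1,"slide": [17,-36,0],"roll": 0},
  {"claw": 1,"slide": [17,-36,0],"roll": 0},
  {"claw": 1,"slide": [17,-36,0],"roll": 0},
  {"claw": 1,"slide": [17,-36,0],"roll": 0},
  {"claw": 1,"slide": [17,-36,0],"roll": 0},
  {"claw": 1,"slide": [17,-36,0],"roll": 0},
  {"claw": 1,"slide": [17,-36,0],"roll": 0},
  {"claw": 1,"slide": [17,-36,0],"roll": 0},
  {"claw": 1,"slide": [17,-36,0],"roll": 0},
  {"claw": 1,"slide": [0,0,0],"roll": 0},
  {"claw": 1,"slide": [0,0,0],"roll": 0},
])

```text
clock: 3.7
ee_pos: [425.4, 56.0, 329.7]
tool_rot: [0.983, 0.184, 0.0, 0.0]
contact_force: [-0.4, -2.0, -0.2]
gripper_width: 87.2
gripper_force: 0.0
```

```bash
cat >> h.py <<'E'
def look(c,name):
    im,d=manip.capture(c); X=cloud(c,d); X[d<=0]=np.nan
    cv2.imwrite(f'pics/{name}.png',cv2.resize(im,(800,600),interpolation=cv2.INTER_CUBIC)); np.save(name+'.npy',X); return im,X
def knob(im,X,p,rad=42,zmin=22):
    hsv=cv2.cvtColor(im,cv2.COLOR_BGR2HSV); m=np.linalg.norm(X[...,:2]-np.array(p[:2]),axis=-1)<rad
    w=m&(hsv[...,1]<70)&(hsv[...,2]>130)&(X[...,2]>zmin); br=m&(hsv[...,1]>110)&(hsv[...,2]>100)&(hsv[...,0]>14)&(hsv[...,0]<34)&(X[...,2]>zmin)
    W,B=X[w],X[br]; print('knob',p,'white',w.sum(),W.mean(0).round(1) if len(W) else '', 'topz',np.percentile(W[:,2],97).round(1) if len(W) else '','brass',br.sum(),B.mean(0).round(1) if len(B) else '')
    return w,br
E
python3 - <<'E'
from h import *
im,X=look('wrist','w1'); print(manip.camera_params('wrist'))
hsv=cv2.cvtColor(im,cv2.COLOR_BGR2HSV)
for p in [(434,74),(422,300),(544,222)]: knob(im,X,p)
for n in ['knob_large','rest_ring','knob_large_ferrule','knob_small','sleeve','nest_small','nest_large','screw_jar','knob_stored']:
    print(n,[(np.round(r['point']).tolist(),round(r['confidence'],2)) for r in manip.recognise('wrist',n)][:3])
E
```

```text
{'K': array([[297.31863964,   0.        , 254.06612178],
       [  0.        , 297.31863964, 192.75645156],
       [  0.        ,   0.        ,   1.        ]]), 'position': array([491.13038187,  79.20483269, 471.97511936]), 'attitude': array([-0.10711893,  0.07283609, -0.56089612,  0.81768942])}
knob (434, 74) white 1101 [445.   63.9 170.2] topz 398.4 brass 1638 [445.6  69.9 386.1]
knob (422, 300) white 361 [424.6 296.   36.5] topz 41.8 brass 299 [421.2 287.6  32.2]
knob (544, 222) white 799 [545.  221.6  41.4] topz 48.4 brass 104 [540.8 193.3  34.6]
knob_large [([437.0, 68.0, 41.0], 0.69)]
rest_ring [([440.0, 76.0, 15.0], 0.59)]
knob_large_ferrule [([434.0, 67.0, 48.0], 0.9)]
knob_small [([524.0, 477.0, 30.0], 0.62), ([423.0, 296.0, 38.0], 0.61), ([645.0, 171.0, 25.0], 0.56)]
sleeve [([424.0, 278.0, 16.0], 0.85)]
nest_small [([532.0, 144.0, 18.0], 0.92)]
nest_large [([560.0, 312.0, 19.0], 0.81), ([424.0, 296.0, 36.0], 0.62), ([531.0, 146.0, 15.0], 0.18)]
screw_jar [([529.0, 196.0, 11.0], 0.7), ([398.0, 157.0, 62.0], 0.62)]
knob_stored [([546.0, 223.0, 44.0], 0.65)]
```

View pics/w1.png

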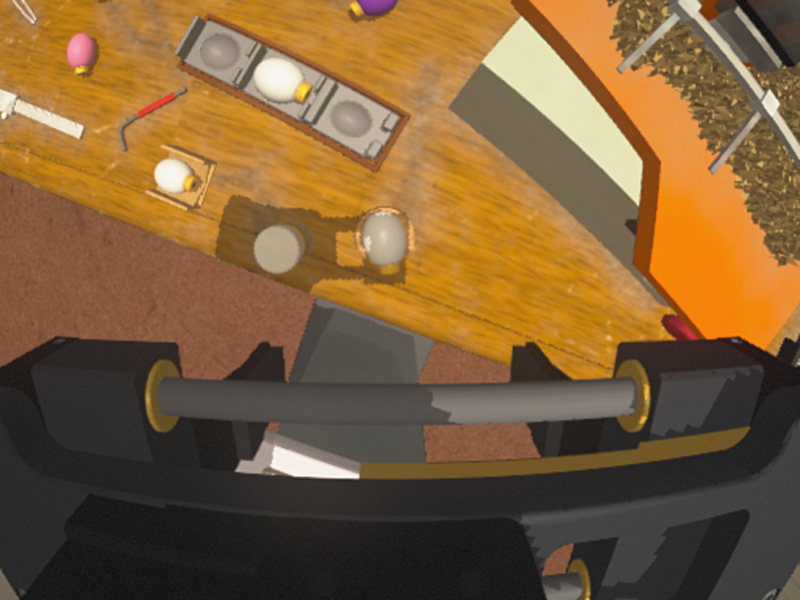

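```bash
cat >> h.py <<'E'
from scipy.optimize import least_squares
DIM=dict(L=(27,21,10,33),S=(23,18,8.5,28))
def sdf(P,c,psi,dim,pitch=0):
    a,b,rf,lf=dim; D=P-c; u=np.array([np.cos(psi)*np.cos(pitch),np.sin(psi)*np.cos(pitch),np.sin(pitch)])
    x=D@u; r=np.linalg.norm(D-np.outer(x,u),axis=1)
    k=np.sqrt((x/a)**2+(r/b)**2); g=np.sqrt((x/a**2)**2+(r/b**2)**2)+1e-9
    e=k*(k-1)/g
    qx=np.abs(x+lf/2)-lf/2; qr=r-rf
    cyl=np.minimum(np.maximum(qx,qr),0)+np.hypot(np.maximum(qx,0),np.maximum(qr,0))
    return np.minimum(e,cyl)
def fitknob(P,c0,psi0,dim,pitch=False):
    f=lambda v: sdf(P,v[:3],v[3],dim,v[4] if pitch else 0)
    v0=[*c0,psi0]+([0.0] if pitch else [])
    r=least_squares(f,v0,loss='soft_l1',f_scale=1.5)
    return r.x, np.abs(f(r.x))
def near(X,c,psi,hl,hw,z0,z1):
    D=X-np.array(c); x=D[...,0]*np.cos(psi)+D[...,1]*np.sin(psi); y=-D[...,0]*np.sin(psi)+D[...,1]*np.cos(psi)
    m=(np.abs(x)<hl)&(np.abs(y)<hw)&(X[...,2]>z0)&(X[...,2]<z1); return X[m]
E
cat > fit1.py <<'E'
from h import *
cl={}
for c in ['scene','top']:
    d=np.load(f'{c}0.npy'); X=cloud(c,d); X[d<=0]=np.nan; cl[c]=X
cl['w1']=np.load('w1.npy')
for c,X in cl.items():
    print(c)
    for n,c0,psi,dim,hw,z0 in [('large',(436,72,31),.6,'L',26,20),('small',(422,298,25),1.5,'S',19,22),('stored',(544,222,29),1.4,'L',24,22)]:
        cc,ps=np.array(c0,float),psi
        for _ in range(3):
            P=near(X,cc,ps,31 if n!='large' else 36,hw,z0,62); v,e=fitknob(P,cc,ps,DIM[dim]); cc,ps=v[:3],v[3]
        print(n,len(P),v[:3].round(1),np.degrees(v[3]).round(1),'res',np.median(e).round(2))
    P=near(X,(544,222,0),1.405,145,45,7,60); r=cv2.minAreaRect(P[:,:2].astype(np.float32)); print('tray',r)
    P=near(X,(436,80,0),0,45,45,8,18); r=cv2.minAreaRect(P[:,:2].astype(np.float32)); print('ring',r)
    for q in [(531,144,0),(557,301,0)]:
        P=near(X,q,1.405,22,18,-5,13.5); print('dimple',len(P),np.nanmedian(P,0).round(1))
E
python3 fit1.py
```

```text
scene
large 468 [436.3  72.3  30.2] 31.4 res 0.54
small 216 [423.4 300.6  24. ] 86.0 res 0.79
stored 368 [547.9 229.3  29.3] 80.0 res 1.74
tray ((545.9813842773438, 219.53810119628906), (251.19200134277344, 68.7418441772461), 80.64392852783203)
ring ((432.3114929199219, 67.74250793457031), (50.866485595703125, 57.93658447265625), 51.585147857666016)
dimple 108 [535.8 146.5  10.9]
dimple 105 [562.4 306.4  10. ]
top
large 324 [434.   72.7  30.7] 31.0 res 0.82
small 229 [421.1 301.   24.7] 87.0 res 0.9
stored 315 [545.1 224.8  28.6] 81.2 res 0.83
tray ((544.2914428710938, 221.39109802246094), (249.89198303222656, 68.24694061279297), 80.37981414794922)
ring ((434.1930236816406, 73.72563171386719), (55.647499084472656, 58.67317199707031), 43.31867980957031)
dimple 90 [532.2 144.7  11.4]
dimple 136 [559.  303.5  10.4]
w1
large 846 [435.5  70.1  29.6] 31.6 res 0.39
small 475 [422.3 299.   23.6] 88.6 res 0.62
stored 885 [546.7 225.1  27.8] 79.5 res 1.16
tray ((545.5853271484375, 218.77249145507812), (250.138427734375, 68.73175811767578), 80.45640563964844)
ring ((436.5219421386719, 71.84153747558594), (55.35390090942383, 57.67012405395508), 24.615217208862305)
dimple 281 [532.9 142.8  10.9]
dimple 318 [559.6 302.5   9.9]
```

```bash
python3 -c "
from h import *
plan([(425.4,56,330,31.4,2),(435.5,71.3,130,31.4,5),(435.5,71.3,43.5,31.4,6)])"
```

```text
at [425.5  55.4 329.5] 21.04 tilt [ 0. -0. -1.] q7 -1.34 clk 4.2
total slide [ 0.1 -0.5 -0.5] roll -0.181 | per row 2 [ 0.07 -0.27 -0.24] -0.09
total slide [ 16.6  -7.8 200. ] roll 0.0 | per row 5 [ 3.32 -1.56 40.  ] 0.0
total slide [ 0.   0.  86.5] roll 0.0 | per row 6 [ 0.    0.   14.42] 0.0
```

Request:
apply_moves([
  {"claw": 0.75,"slide": [0,-0.5,0],"roll": -0.09},
  {"claw": 0.75,"slide": [0,0,0],"roll": -0.09},
  {"claw": 0.75,"slide": [3.3,-1.6,40],"roll": 0},
  {"claw": 0.75,"slide": [3.3,-1.6,40],"roll": 0},
  {"claw": 0.75,"slide": [3.3,-1.6,40],"roll": 0},
  {"claw": 0.75,"slide": [3.3,-1.6,40],"roll": 0},
  {"claw": 0.75,"slide": [3.3,-1.4,40],"roll": 0},
  {"claw": 0.75,"slide": [0,0,0],"roll": 0},
  {"claw": 0.75,"slide": [0,0,0],"roll": 0},
], squeeze=10)

```text
clock: 5.1
ee_pos: [435.3, 71.5, 130.3]
tool_rot: [0.963, 0.271, -0.0, -0.0]
contact_force: [0.3, 0.5, 0.6]
gripper_width: 65.3
gripper_force: 0.0
```

```bash
cat >> h.py <<'E'
def fk(X,c0,psi,dim,hl,hw,z0,z1=62):
    cc,ps=np.array(c0,float),psi
    for _ in range(3):
        P=near(X,cc,ps,hl,hw,z0,z1); v,e=fitknob(P,cc,ps,DIM[dim],True); cc,ps=v[:3],v[3]
    print('fit',dim,len(P),v[:3].round(1),np.degrees(v[3:]).round(1),'res',np.median(e).round(2)); return v
E
python3 - <<'E'
from h import *
im,X=look('wrist','w2'); fk(X,(435.5,71,31),.55,'L',36,26,20)
fk(X,(545,222,29),1.4,'L',27,24,22)
P=near(X,(392,158,60),0,40,40,30,75);print('jar',np.nanmin(P,0),np.nanmax(P,0))
plan([(435.5,71.3,43.5,31.4,6)])
E
```

```text
fit L 2639 [436.7  71.6  30.7] [31.  -1.2] res 0.3
fit L 1096 [547.3 223.8  28.8] [80.  -0.8] res 0.44
jar [374.48835388 138.84181206  30.01349732] [419.14899892 183.10568013  66.27876781]
at [436.2  71.5 131.3] 31.39 tilt [ 1.5e-03  2.0e-04 -1.0e+00] q7 -1.33 clk 5.15
total slide [-0.7 -0.2 87.8] roll -0.0 | per row 6 [-0.11 -0.03 14.63] -0.0
```

View pics/w2.png

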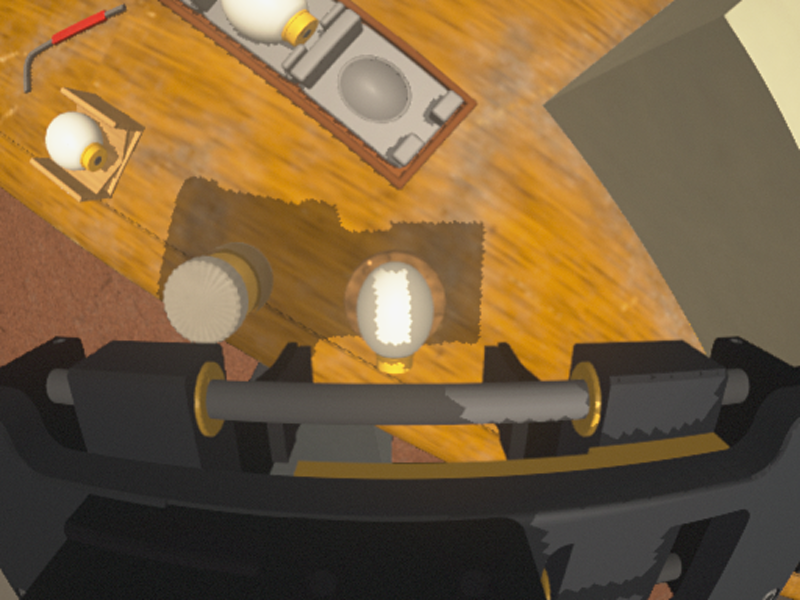

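Request:
apply_moves([
  {"claw": 0.75,"slide": [0.3,0,20],"roll": 0},
  {"claw": 0.75,"slide": [0,0,20],"roll": 0},
  {"claw": 0.75,"slide": [0,0,20],"roll": 0},
  {"claw": 0.75,"slide": [0,0,15],"roll": 0},
  {"claw": 0.75,"slide": [0,0,12],"roll": 0},
  {"claw": 0.75,"slide": [0,0,0],"roll": 0},
  {"claw": 0.55,"slide": [0,0,0],"roll": 0},
  {"claw": 0.5,"slide": [0,0,0],"roll": 0},
  {"claw": 0.4,"slide": [0,0,0],"roll": 0},
  {"claw": 0.4,"slide": [0,0,0],"roll": 0},
  {"claw": 0.4,"slide": [0,0,0],"roll": 0},
], squeeze=10)

```text
clock: 6.25
ee_pos: [435.8, 71.6, 42.9]
tool_rot: [0.963, 0.27, 0.0, 0.0]
contact_force: [-0.3, -0.0, 1.4]
gripper_width: 40.4
gripper_force: 10.0
```

```bash
python3 -c "
from h import *
plan([(435.8,71.6,150,31.4,5),(470,190,170,31.4,4),(470,190,170,80.4,7),(545,240,170,80.4,4)])"
```

```text
at [435.8  71.6  42.9] 31.39 tilt [ 7.e-04 -1.e-04 -1.e+00] q7 -1.46 clk 6.25
total slide [  -0.    -0.  -107.1] roll -0.0 | per row 5 [-1.000e-02 -0.000e+00 -2.142e+01] -0.0
total slide [ 90.9 -83.2 -20. ] roll 0.0 | per row 4 [ 22.72 -20.81  -5.  ] 0.0
total slide [ 0.  0. -0.] roll -0.855 | per row 7 [ 0.  0. -0.] -0.122
total slide [61.8 65.6 -0. ] roll 0.0 | per row 4 [15.45 16.4  -0.  ] 0.0
```

Request:
apply_moves([
  {"claw": 0.4,"slide": [0,0,-5],"roll": 0},
  {"claw": 0.4,"slide": [0,0,-15],"roll": 0},
  {"claw": 0.4,"slide": [0,0,-22],"roll": 0},
  {"claw": 0.4,"slide": [0,0,-22],"roll": 0},
  {"claw": 0.4,"slide": [0,0,-22],"roll": 0},
  {"claw": 0.4,"slide": [0,0,-21],"roll": 0},
  {"claw": 0.4,"slide": [15,-14,-5],"roll": 0},
  {"claw": 0.4,"slide": [20,-18,-5],"roll": 0},
  {"claw": 0.4,"slide": [20,-19,-5],"roll": 0},
  {"claw": 0.4,"slide": [20,-18,-5],"roll": 0},
  {"claw": 0.4,"slide": [16,-14,0],"roll": 0},
  {"claw": 0.4,"slide": [0,0,0],"roll": -0.06},
])

```text
clock: 7.45
ee_pos: [469.9, 192.9, 170.0]
tool_rot: [0.954, 0.301, 0.0, -0.001]
contact_force: [0.0, -0.9, -1.1]
gripper_width: 40.3
gripper_force: 10.0
```

Request:
apply_moves([
  {"claw": 0.4,"slide": [0,0,0],"roll": -0.115},
  {"claw": 0.4,"slide": [0,0,0],"roll": -0.12},
  {"claw": 0.4,"slide": [0,0,0],"roll": -0.12},
  {"claw": 0.4,"slide": [0,0,0],"roll": -0.12},
  {"claw": 0.4,"slide": [0,0,0],"roll": -0.12},
  {"claw": 0.4,"slide": [0,0,0],"roll": -0.12},
  {"claw": 0.4,"slide": [0,0,0],"roll": -0.08},
  {"claw": 0.4,"slide": [15,16,0],"roll": 0},
  {"claw": 0.4,"slide": [15,16,0],"roll": 0},
  {"claw": 0.4,"slide": [16,17,0],"roll": 0},
  {"claw": 0.4,"slide": [15,16,0],"roll": 0},
  {"claw": 0.4,"slide": [0,0,0],"roll": 0},
])

```text
clock: 8.65
ee_pos: [545.4, 240.2, 169.3]
tool_rot: [0.764, 0.645, 0.0, -0.001]
contact_force: [-0.2, -0.4, -0.6]
gripper_width: 40.2
gripper_force: 10.0
```

Run:
```python
from h import *
p,t,s=pose(); print(p,np.degrees(t),s['gripper_width'],s['gripper_force'],s['contact_force'])
im,X=look('wrist','w3')
p,t,s=pose(); print(p)
v=fk(X,(p[0],p[1],p[2]-11.5),t,'L',36,19.5,p[2]-35,p[2]+12); 
D=v[:3]-p; print('held off: along x',D[0]*np.cos(t)+D[1]*np.sin(t),'y',D[0]*np.sin(t)-D[1]*np.cos(t),'z',D[2])
for c in [(545.8,221.8,29)]: fk(X,c,1.4,'L',27,24,22)
for q in [(533,143.5,0),(559.5,301,0)]:
    P=near(X,q,1.404,22,18,-5,13.5); print('dimple',len(P),np.nanmedian(P,0).round(1))
P=near(X,(545,221.5,0),1.405,145,45,7,60); print('tray',cv2.minAreaRect(P[:,:2].astype(np.float32)))
# ribs of the large nest: profile along tray axis of z>30
a=np.radians(80.45);D=X-np.array([545.8,221.8,0]); u=D[...,0]*np.cos(a)+D[...,1]*np.sin(a); w=-D[...,0]*np.sin(a)+D[...,1]*np.cos(a)
for lo,hi in [(36,48),(110,125),(-48,-36),(-125,-112)]:
    m=(u>lo)&(u<hi)&(np.abs(w)<30)&(X[...,2]>30)&(X[...,2]<50)
    if m.sum(): print('rib',lo,m.sum(),'u',np.percentile(u[m],[3,97]).round(1),'w',np.percentile(w[m],[3,97]).round(1))
```

```text
[545.37886451 240.19531811 169.25243606] 80.39180542467125 40.15056701397368 10.000170321436599 [-0.20020089 -0.44937696 -0.61310934]
[544.29689908 239.69357295 169.18480299]
fit L 3821 [544.6 238.4 155.8] [79.3 -1.1] res 0.28
held off: along x -1.2716130842015754 y 0.4791786724043996 z -13.337284859460937
fit L 691 [545.4 223.   27.5] [81.1  1.5] res 0.28
dimple 0 [nan nan nan]
dimple 996 [558.  301.4  10.4]
tray ((544.7855224609375, 221.80447387695312), (247.0207977294922, 68.640869140625), 80.61946868896484)
rib 36 349 u [36.6 44. ] w [-20.1  22.1]
rib 110 293 u [111.2 115.6] w [-19.6  22.1]
  return np.nanmean(a, axis, out=out, keepdims=keepdims)
```

View pics/w3.png

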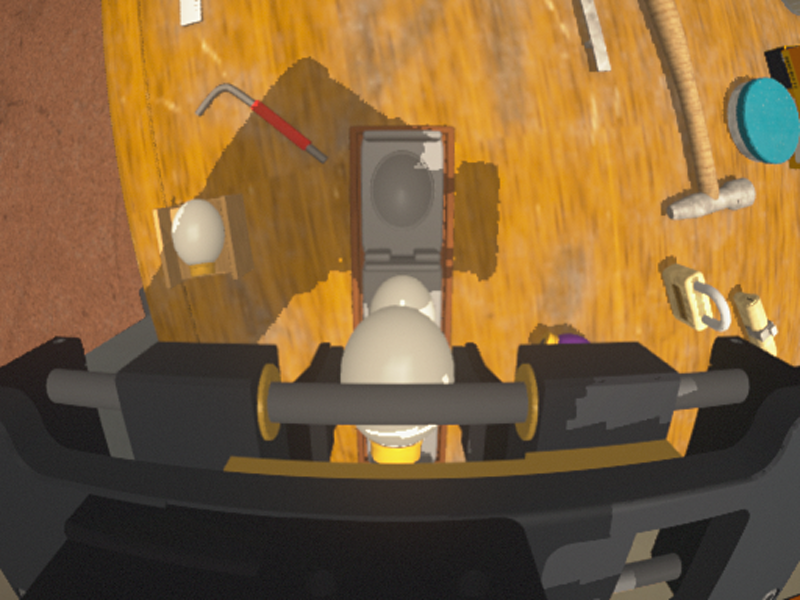

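```bash
python3 -c "
from h import *
plan([(558.5,302.3,90,80.5,5)])"
```

```text
at [544.3 239.7 169.2] 80.41 tilt [-1.3e-03  7.0e-04 -1.0e+00] q7 -0.93 clk 8.7
total slide [64.1  3.6 79.2] roll -0.002 | per row 5 [12.82  0.72 15.84] -0.0
```

Request:
apply_moves([
  {"claw": 0.4,"slide": [16,0.7,5],"roll": 0},
  {"claw": 0.4,"slide": [16,0.7,15],"roll": 0},
  {"claw": 0.4,"slide": [16,0.7,20],"roll": 0},
  {"claw": 0.4,"slide": [15.6,0.6,20],"roll": 0},
  {"claw": 0.4,"slide": [0,0,19],"roll": 0},
  {"claw": 0.4,"slide": [0,0,0],"roll": 0},
  {"claw": 0.4,"slide": [0,0,0],"roll": 0},
])

```text
clock: 9.4
ee_pos: [557.4, 300.6, 91.1]
tool_rot: [0.764, 0.645, -0.0, 0.0]
contact_force: [-0.5, -0.1, -0.1]
gripper_width: 40.4
gripper_force: 10.0
```

```bash
cat >> h.py <<'E'
def nestview(X,c,dim,u0):
    """c: nominal tray centre; u0: nest offset; ribs in tray axes"""
    p,t,s=pose(); print(p.round(1),np.degrees(t).round(2),s['gripper_width'],s['contact_force'].round(1))
    v=fk(X,(p[0],p[1],p[2]-12),t,dim,36,DIM[dim][1]-1.5,p[2]-35,p[2]+12)
    a=np.radians(80.45);E=np.array([[np.cos(a),np.sin(a)],[-np.sin(a),np.cos(a)]])
    print('knob in tray axes',(E@(v[:2]-c)).round(1),'tcp',(E@(p[:2]-c)).round(1))
    D=(X[...,:2]-c)@E.T; u,w=D[...,0],D[...,1]
    for lo,hi in [(u0-45,u0-31),(u0+24,u0+46)]:
        m=(u>lo)&(u<hi)&(np.abs(w)<32)&(X[...,2]>33)&(X[...,2]<46)
        if m.sum()>5: print('rib',m.sum(),'u',np.percentile(u[m],[3,97]).round(1),'w',np.percentile(w[m],[3,97]).round(1))
    m=(u>u0-22)&(u<u0+22)&(np.abs(w)<18)&(X[...,2]<14); print('dimple',m.sum(),np.median(u[m]).round(1),np.median(w[m]).round(1))
E
python3 - <<'E'
from h import *
im,X=look('wrist','w4'); nestview(X,np.array([545,223.]),'L',79.5)
E
```

```text
[557.9 300.9  91.7] 80.34 40.34333013382864 [-0.2 -0.5 -0.5]
fit L 3818 [558.2 299.5  78.4] [79.4 -1.2] res 0.29
knob in tray axes [77.6 -0.3] tcp [78.9  0.2]
rib 583 u [112.4 117.1] w [-22.3  19.4]
dimple 537 90.8 -2.1
```

Request:
apply_moves([
  {"claw": 0.4,"slide": [2,0.4,10],"roll": 0},
  {"claw": 0.4,"slide": [0,0,12],"roll": 0},
  {"claw": 0.4,"slide": [0,0,10],"roll": 0},
  {"claw": 0.4,"slide": [0,0,8],"roll": 0},
  {"claw": 0.4,"slide": [0,0,0],"roll": 0},
  {"claw": 0.4,"slide": [0,0,0],"roll": 0},
])

```text
clock: 10.05
ee_pos: [558.2, 303.3, 50.4]
tool_rot: [0.764, 0.645, -0.0, -0.0]
contact_force: [0.7, 1.0, -0.6]
gripper_width: 40.1
gripper_force: 10.0
```

Run:
```python
from h import *
im,X=look('wrist','w5'); nestview(X,np.array([545,223.]),'L',79.5)
```

```text
[558.4 303.4  50.8] 80.38 40.4025018186223 [ 0.2 -0.3 -1.4]
fit L 5523 [560.6 313.   33.4] [ 80.1 -30.8] res 1.55
knob in tray axes [91.3 -0.4] tcp [81.6  0.1]
rib 240 u [42.7 44.7] w [-22.8  20.3]
rib 1261 u [104.  116.8] w [-21.4  19.3]
dimple 0 nan nan
  return _methods._mean(a, axis=axis, dtype=dtype,
  ret = ret.dtype.type(ret / rcount)
```

Request:
apply_moves([
  {"claw": 0.4,"slide": [0.5,0.4,3],"roll": 0},
  {"claw": 0.4,"slide": [0,0,2],"roll": 0},
  {"claw": 0.4,"slide": [0,0,1.5],"roll": 0},
  {"claw": 0.4,"slide": [0,0,0],"roll": 0},
  {"claw": 0.4,"slide": [0,0,0],"roll": 0},
])

```text
clock: 10.6
ee_pos: [558.8, 303.6, 44.0]
tool_rot: [0.764, 0.645, 0.0, 0.0]
contact_force: [0.5, -0.0, -0.1]
gripper_width: 40.1
gripper_force: 10.0
```

Request:
apply_moves([
  {"claw": 0.4,"slide": [0,0,0.5],"roll": 0},
  {"claw": 0.4,"slide": [0,0,0.5],"roll": 0},
  {"claw": 0.4,"slide": [0,0,0],"roll": 0},
])

```text
clock: 10.9
ee_pos: [558.8, 303.6, 43.0]
tool_rot: [0.764, 0.645, -0.0, 0.0]
contact_force: [-0.1, 0.4, -0.5]
gripper_width: 40.3
gripper_force: 10.0
```

Request:
apply_moves([
  {"claw": 0.4,"slide": [0,0,0.5],"roll": 0},
  {"claw": 0.4,"slide": [0,0,0.5],"roll": 0},
  {"claw": 0.4,"slide": [0,0,0],"roll": 0},
])

```text
clock: 11.2
ee_pos: [558.8, 303.6, 41.9]
tool_rot: [0.764, 0.645, -0.0, 0.0]
contact_force: [0.7, -0.3, -1.0]
gripper_width: 40.4
gripper_force: 10.0
```

Request:
apply_moves([
  {"claw": 0.4,"slide": [0,0,0.3],"roll": 0},
  {"claw": 0.4,"slide": [0,0,0.3],"roll": 0},
  {"claw": 0.4,"slide": [0,0,0],"roll": 0},
])

```text
clock: 11.5
ee_pos: [558.8, 303.6, 41.4]
tool_rot: [0.764, 0.645, -0.0, 0.0]
contact_force: [-0.2, 0.1, -1.3]
gripper_width: 40.5
gripper_force: 10.0
```

Request:
apply_moves([
  {"claw": 0.4,"slide": [0,0,0.3],"roll": 0},
  {"claw": 0.4,"slide": [0,0,0.3],"roll": 0},
  {"claw": 0.4,"slide": [0,0,0],"roll": 0},
])

```text
clock: 11.8
ee_pos: [558.8, 303.6, 40.8]
tool_rot: [0.764, 0.645, -0.0, 0.0]
contact_force: [-0.6, -0.2, -0.9]
gripper_width: 40.3
gripper_force: 10.0
```

Request:
apply_moves([
  {"claw": 0.4,"slide": [0,0,0.3],"roll": 0},
  {"claw": 0.4,"slide": [0,0,0.3],"roll": 0},
  {"claw": 0.4,"slide": [0,0,0],"roll": 0},
])

```text
clock: 12.1
ee_pos: [558.9, 303.7, 40.5]
tool_rot: [0.764, 0.645, 0.0, 0.0]
contact_force: [-0.8, 0.1, 2.6]
gripper_width: 40.1
gripper_force: 10.0
```

Request:
apply_moves([
  {"claw": 0.48,"slide": [0,0,0],"roll": 0},
  {"claw": 0.5,"slide": [0,0,0],"roll": 0},
  {"claw": 0.55,"slide": [0,0,0],"roll": 0},
  {"claw": 0.62,"slide": [0,0,0],"roll": 0},
  {"claw": 0.7,"slide": [0,0,0],"roll": 0},
  {"claw": 0.7,"slide": [0,0,0],"roll": 0},
  {"claw": 0.7,"slide": [0,0,-10],"roll": 0},
  {"claw": 0.7,"slide": [0,0,-20],"roll": 0},
  {"claw": 0.7,"slide": [0,0,-30],"roll": 0},
  {"claw": 0.7,"slide": [0,0,-40],"roll": 0},
  {"claw": 0.7,"slide": [0,0,-40],"roll": 0},
])

```text
clock: 13.2
ee_pos: [558.4, 303.6, 182.3]
tool_rot: [0.764, 0.645, -0.0, -0.0]
contact_force: [0.7, 0.8, -0.7]
gripper_width: 60.6
gripper_force: 0.0
```

Run:
```python
from h import *
im,X=look('wrist','w6'); print(pose()[2]['clock'])
l=fk(X,(558.5,302,29),1.404,'L',27,24,22)
s=fk(X,(545.3,223,29),1.404,'L',27,24,22); d=l[:3]-s[:3]; print('sep',np.hypot(*d[:2]),np.degrees(np.arctan2(d[1],d[0])))
s=fk(X,(422.5,300,25),1.52,'S',27,18,22,48)
plan([(558.8,303.6,250,80.4,3)])
```

```text
13.25
fit L 2332 [563.  306.6  34.1] [79.6 -7.4] res 0.68
fit L 677 [549.7 230.   32.7] [ 78.8 -21.7] res 1.15
sep 77.74369002797117 80.12505740435472
fit S 859 [425.4 303.5  30. ] [-274.2   -5.6] res 0.38
at [560.4 305.7 189.7] 80.4 tilt [ 0.0075  0.0045 -1.    ] q7 -1.02 clk 13.25
total slide [ -2.4  -1.3 -60.3] roll -0.0 | per row 3 [ -0.79  -0.42 -20.08] -0.0
```

View pics/w6.png

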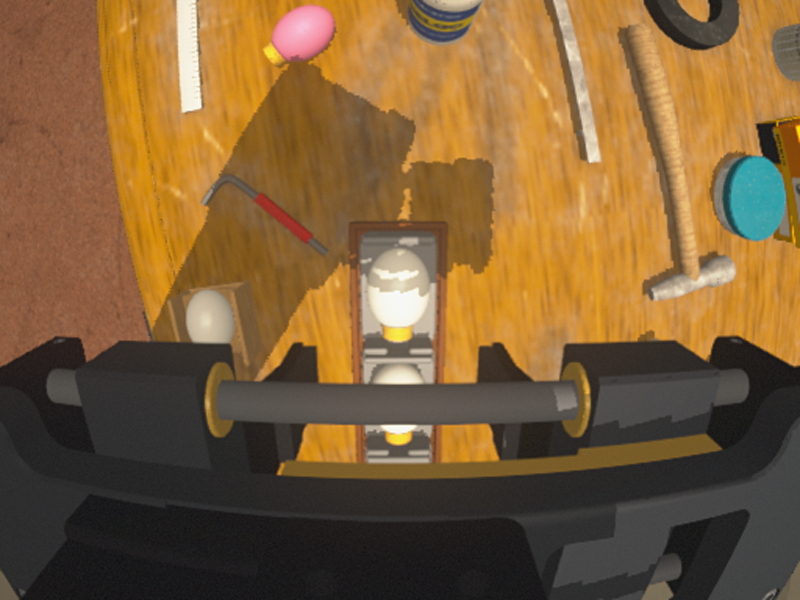

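Request:
apply_moves([
  {"claw": 0.8,"slide": [0,0,0],"roll": 0},
  {"claw": 0.8,"slide": [-7.2,-33.4,5],"roll": 0},
  {"claw": 0.8,"slide": [-7.2,-33.4,5],"roll": 0},
  {"claw": 0.8,"slide": [-7.2,-33.4,5],"roll": 0},
  {"claw": 0.8,"slide": [-7.2,-33.4,5],"roll": 0},
  {"claw": 0.8,"slide": [0,0,0],"roll": -0.12},
  {"claw": 0.8,"slide": [0,0,0],"roll": -0.12},
  {"claw": 0.8,"slide": [0,0,0],"roll": -0.12},
  {"claw": 0.8,"slide": [0,0,0],"roll": -0.12},
  {"claw": 0.8,"slide": [0,0,0],"roll": -0.12},
  {"claw": 0.8,"slide": [0,0,0],"roll": -0.12},
  {"claw": 0.8,"slide": [0,0,0],"roll": -0.12},
])

```text
clock: 14.45
ee_pos: [421.9, 297.3, 159.7]
tool_rot: [0.432, 0.902, -0.0, -0.0]
contact_force: [-0.7, 0.3, 0.5]
gripper_width: 69.7
gripper_force: 0.0
```

Request:
apply_moves([
  {"claw": 0.8,"slide": [0,0,0],"roll": -0.12},
  {"claw": 0.8,"slide": [0,0,0],"roll": -0.12},
  {"claw": 0.8,"slide": [0,0,0],"roll": -0.12},
  {"claw": 0.8,"slide": [0,0,0],"roll": -0.12},
  {"claw": 0.8,"slide": [0,0,0],"roll": -0.12},
  {"claw": 0.8,"slide": [0,0,0],"roll": -0.12},
  {"claw": 0.8,"slide": [0,0,0],"roll": -0.12},
  {"claw": 0.8,"slide": [0,0,0],"roll": 0},
  {"claw": 0.8,"slide": [0,0,0],"roll": 0},
  {"claw": 0.8,"slide": [0,0,0],"roll": 0},
])

```text
clock: 15.45
ee_pos: [422.1, 297.5, 160.1]
tool_rot: [0.031, 1.0, -0.0, -0.0]
contact_force: [0.1, -0.2, 1.2]
gripper_width: 69.9
gripper_force: 0.0
```

Run:
```python
from h import *
print(pose()[0].round(1))
im,X=look('wrist','w7')
s=fk(X,(422.5,300,25),1.52,'S',27,17,22,48)
plan([(s[0]-2.5*np.cos(s[3]),s[1]-2.5*np.sin(s[3]),32,np.degrees(s[3])+90,5)])
im,d=manip.capture('top'); T=cloud('top',d); T[d<=0]=np.nan
cv2.imwrite('pics/top2.png',cv2.resize(im,(800,600)))
fk(T,(422.5,300,25),1.52,'S',27,17,22,48)
l=fk(T,(558.5,302,29),1.404,'L',27,24,22); s=fk(T,(545.3,223,29),1.404,'L',27,24,22); d=l[:3]-s[:3]; print('sep',np.hypot(*d[:2]),np.degrees(np.arctan2(d[1],d[0])))
```

```text
[422.1 297.5 160.1]
fit S 1431 [422.1 301.5  23.4] [86.8 -8.4] res 0.33
at [422.2 297.5 160.2] 176.51 tilt [ 1.e-04 -4.e-04 -1.e+00] q7 0.43 clk 15.5
total slide [  0.3   1.5 128.2] roll -0.006 | per row 5 [ 0.07  0.29 25.63] -0.001
fit S 0 [422.5 300.   25. ] [87.1  0. ] res nan
fit L 287 [558.1 302.8  28. ] [81.7 -1.3] res 0.8
fit L 293 [545.  224.4  28.3] [80.2  0.2] res 0.8
sep 79.52939922805413 80.46754758475743
  return _methods._mean(a, axis=axis, dtype=dtype,
  ret = ret.dtype.type(ret / rcount)
```

View pics/w7.png

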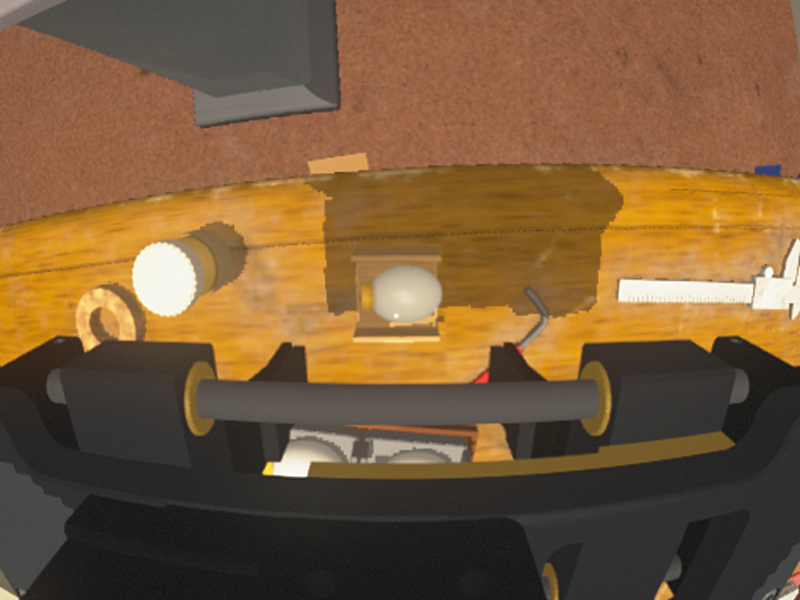

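Request:
apply_moves([
  {"claw": 0.8,"slide": [0,0.3,30],"roll": 0},
  {"claw": 0.8,"slide": [0,0,30],"roll": 0},
  {"claw": 0.8,"slide": [0,0,25],"roll": 0},
  {"claw": 0.8,"slide": [0,0,20],"roll": 0},
  {"claw": 0.8,"slide": [0,0,15],"roll": 0},
  {"claw": 0.8,"slide": [0,0,8],"roll": 0},
  {"claw": 0.8,"slide": [0,0,0],"roll": 0},
  {"claw": 0.7,"slide": [0,0,0],"roll": 0},
  {"claw": 0.64,"slide": [0,0,0],"roll": 0},
  {"claw": 0.6,"slide": [0,0,0],"roll": 0},
  {"claw": 0.5,"slide": [0,0,0],"roll": 0},
  {"claw": 0.5,"slide": [0,0,0],"roll": 0},
], squeeze=10)

```text
clock: 16.75
ee_pos: [422.6, 298.1, 32.7]
tool_rot: [0.029, 1.0, 0.0, 0.0]
contact_force: [1.0, 0.9, 2.6]
gripper_width: 50.2
gripper_force: 10.0
```

Request:
apply_moves([
  {"claw": 0.5,"slide": [0,0,0],"roll": 0},
  {"claw": 0.5,"slide": [0,0,0],"roll": 0},
])

```text
clock: 16.95
ee_pos: [422.6, 298.1, 32.6]
tool_rot: [0.029, 1.0, 0.0, 0.0]
contact_force: [0.2, 0.1, 5.8]
gripper_width: 50.2
gripper_force: 10.0
```

Request:
apply_moves([
  {"claw": 0.5,"slide": [0,0,-3],"roll": 0},
  {"claw": 0.5,"slide": [0,0,-7],"roll": 0},
  {"claw": 0.5,"slide": [0,0,-15],"roll": 0},
  {"claw": 0.5,"slide": [0,0,-25],"roll": 0},
  {"claw": 0.5,"slide": [0,0,-30],"roll": 0},
  {"claw": 0.5,"slide": [0,0,-30],"roll": 0},
  {"claw": 0.5,"slide": [0,0,-18],"roll": 0},
  {"claw": 0.5,"slide": [0,0,0],"roll": 0},
  {"claw": 0.5,"slide": [0,0,0],"roll": 0},
])

```text
clock: 17.85
ee_pos: [422.3, 297.5, 160.0]
tool_rot: [0.03, 1.0, -0.0, 0.0]
contact_force: [0.3, -1.1, -1.3]
gripper_width: 50.5
gripper_force: 10.0
```

Run:
```python
from h import *
p,t,s=pose(); print(s['gripper_width'],s['gripper_force'],s['contact_force'].round(1))
im,X=look('wrist','w8'); p,t,s=pose()
v=fk(X,(p[0],p[1]+2.5,p[2]-7.6),t-np.pi/2,'S',24,21,p[2]-30,p[2]+14)
D=v[:3]-p; print('off x',D[0]*np.cos(t)+D[1]*np.sin(t),'y',D[0]*np.sin(t)-D[1]*np.cos(t),'z',D[2],'theta',np.degrees(t))
P=near(X,(436,72,0),0,45,45,8,22); print('ring',len(P),cv2.minEnclosingCircle(P[:,:2].astype(np.float32)),P.max(0),P.min(0))
plan([(422,298,160,121,8),(436,69.5,160,121,6)])
# machine clearance at small nest
a=np.radians(80.45); c=np.array([545.2,223])-79.5*np.array([np.cos(a),np.sin(a)]); print('seat small',c)
for k,Y in dict(s=cloud('scene',np.load('scene0.npy')),t=cloud('top',np.load('top0.npy'))).items():
    D=Y[...,:2]-c; u=D@[np.cos(a),np.sin(a)]; w=D@[np.sin(a),-np.cos(a)]
    for lo,hi in [(-60,0),(0,40),(40,70),(70,90),(90,100),(100,115)]:
        m=(w>lo)&(w<hi)&(Y[...,2]>70)&(u<20)&(u>-150); print(k,lo,hi,m.sum(),np.percentile(u[m],99).round(1) if m.sum()>3 else '')
```

```text
50.5391154686882 9.999873397755437 [ 0.3 -1.1 -1.3]
fit S 2596 [421.7 300.  150.1] [86.4 -8.4] res 0.38
off x 0.4757574974979192 y 2.669683384580911 z -9.379542694101957 theta 176.6169855322598
ring 1127 ((435.02490234375, 72.2446517944336), 30.764020919799805) [462.97431485 102.95096733  15.20762872] [404.67757203  42.8844927    8.05002909]
at [422.  297.3 159.5] 176.62 tilt [-7.e-04 -1.e-03 -1.e+00] q7 0.43 clk 17.9
total slide [ 0.1  0.7 -0.5] roll 0.971 | per row 8 [ 0.01  0.09 -0.07] 0.121
total slide [-203.1 -105.7   -0. ] roll 0.0 | per row 6 [-33.85 -17.61  -0.  ] 0.0
seat small [532.01029496 144.60177501]
s -60 0 0 
s 0 40 0 
s 40 70 923 -75.7
s 70 90 377 -77.4
s 90 100 265 -79.5
s 100 115 472 -75.1
t -60 0 0 
t 0 40 0 
t 40 70 516 -74.9
t 70 90 361 -75.8
t 90 100 247 -78.4
t 100 115 380 -70.8
```

View pics/w8.png

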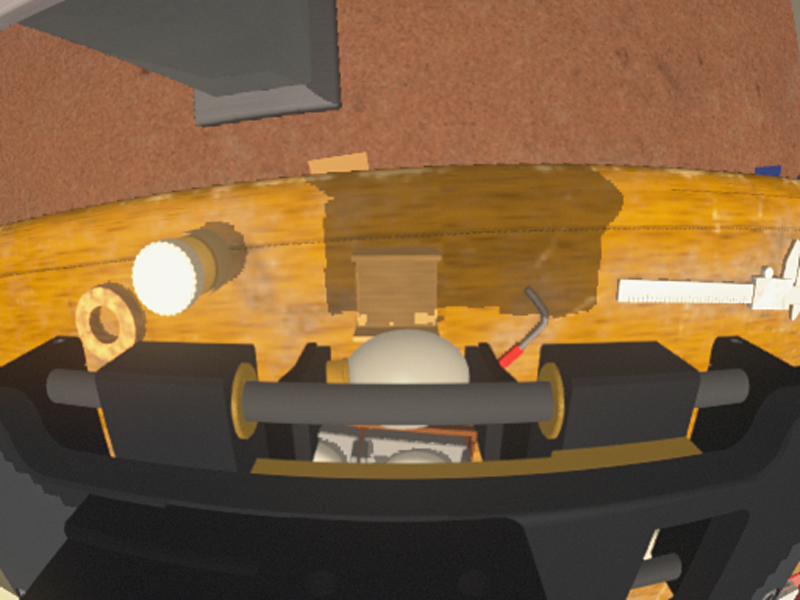

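Request:
apply_moves([
  {"claw": 0.5,"slide": [0,0.5,0],"roll": 0.07},
  {"claw": 0.5,"slide": [0,0,0],"roll": 0.12},
  {"claw": 0.5,"slide": [0,0,0],"roll": 0.12},
  {"claw": 0.5,"slide": [0,0,0],"roll": 0.12},
  {"claw": 0.5,"slide": [0,0,0],"roll": 0.12},
  {"claw": 0.5,"slide": [0,0,0],"roll": 0.12},
  {"claw": 0.5,"slide": [0,0,0],"roll": 0.12},
  {"claw": 0.5,"slide": [0,0,0],"roll": 0.12},
  {"claw": 0.5,"slide": [0,0,0],"roll": 0.06},
  {"claw": 0.5,"slide": [-10,-5,0],"roll": 0},
  {"claw": 0.5,"slide": [-25,-13,0],"roll": 0},
  {"claw": 0.5,"slide": [-34,-18,0],"roll": 0},
])

```text
clock: 19.1
ee_pos: [425.9, 221.1, 159.2]
tool_rot: [0.491, 0.871, -0.0, -0.001]
contact_force: [0.6, -0.5, -0.7]
gripper_width: 50.3
gripper_force: 10.0
```

Request:
apply_moves([
  {"claw": 0.5,"slide": [-35,-18,0],"roll": 0},
  {"claw": 0.5,"slide": [-35,-18,0],"roll": 0},
  {"claw": 0.5,"slide": [-30,-16,0],"roll": 0},
  {"claw": 0.5,"slide": [-20,-11,0],"roll": 0},
  {"claw": 0.5,"slide": [-10,-5,0],"roll": 0},
  {"claw": 0.5,"slide": [0,0,0],"roll": 0},
  {"claw": 0.5,"slide": [0,0,0],"roll": 0},
])

```text
clock: 19.8
ee_pos: [435.4, 74.7, 159.7]
tool_rot: [0.492, 0.871, -0.0, -0.0]
contact_force: [0.1, 0.7, -1.6]
gripper_width: 50.3
gripper_force: 10.0
```

Run:
```python
from h import *
plan([(433.2,70.6,50,121,6)])
im,X=look('wrist','w9'); p,t,s=pose()
P=near(X,(436,72,0),0,45,45,8,22); print('ring',len(P),cv2.minEnclosingCircle(P[:,:2].astype(np.float32)))
v=fk(X,(p[0]+2.1,p[1]+1.3,p[2]-7.6),t-np.pi/2,'S',24,21,p[2]-30,p[2]+14)
```

```text
at [435.4  74.7 159.7] 121.05 tilt [-9.e-04  3.e-04 -1.e+00] q7 0.21 clk 19.8
total slide [ -2.3  -4.  109.7] roll 0.001 | per row 6 [-0.39 -0.67 18.29] 0.0
ring 1941 ((435.0314636230469, 73.19927978515625), 29.757848739624023)
fit S 2596 [438.6  76.8 150.6] [31.  -8.4] res 0.37
```

Request:
apply_moves([
  {"claw": 0.5,"slide": [-2.3,-4,15],"roll": 0},
  {"claw": 0.5,"slide": [0,0,30],"roll": 0},
  {"claw": 0.5,"slide": [0,0,30],"roll": 0},
  {"claw": 0.5,"slide": [0,0,22],"roll": 0},
  {"claw": 0.5,"slide": [0,0,12],"roll": 0},
  {"claw": 0.5,"slide": [0,0,8],"roll": 0},
  {"claw": 0.5,"slide": [0,0,4],"roll": 0},
  {"claw": 0.5,"slide": [0,0,1],"roll": 0},
  {"claw": 0.5,"slide": [0,0,0],"roll": 0},
  {"claw": 0.5,"slide": [0,0,0],"roll": 0},
])

```text
clock: 20.85
ee_pos: [434.1, 70.2, 38.9]
tool_rot: [0.492, 0.871, 0.0, 0.001]
contact_force: [0.4, 0.1, -1.6]
gripper_width: 50.6
gripper_force: 10.0
```

Request:
apply_moves([
  {"claw": 0.5,"slide": [0,0,0.5],"roll": 0},
  {"claw": 0.5,"slide": [0,0,0.5],"roll": 0},
  {"claw": 0.5,"slide": [0,0,0],"roll": 0},
])

```text
clock: 21.15
ee_pos: [433.7, 70.2, 37.3]
tool_rot: [0.492, 0.871, -0.0, 0.0]
contact_force: [0.2, -0.9, -1.3]
gripper_width: 50.4
gripper_force: 10.0
```

Request:
apply_moves([
  {"claw": 0.5,"slide": [0,0,0.5],"roll": 0},
  {"claw": 0.5,"slide": [0,0,0.5],"roll": 0},
  {"claw": 0.5,"slide": [0,0,0],"roll": 0},
])

```text
clock: 21.45
ee_pos: [433.7, 70.3, 36.3]
tool_rot: [0.492, 0.871, -0.0, 0.0]
contact_force: [-0.6, -0.3, 0.3]
gripper_width: 50.4
gripper_force: 10.0
```

Request:
apply_moves([
  {"claw": 0.5,"slide": [0,0,0.5],"roll": 0},
  {"claw": 0.5,"slide": [0,0,0],"roll": 0},
])

```text
clock: 21.65
ee_pos: [433.8, 70.3, 36.0]
tool_rot: [0.492, 0.871, -0.0, 0.0]
contact_force: [-2.2, -0.9, 5.6]
gripper_width: 50.1
gripper_force: 10.0
```

Request:
apply_moves([
  {"claw": 0.58,"slide": [0,0,0],"roll": 0},
  {"claw": 0.6,"slide": [0,0,0],"roll": 0},
  {"claw": 0.65,"slide": [0,0,0],"roll": 0},
  {"claw": 0.75,"slide": [0,0,0],"roll": 0},
  {"claw": 0.75,"slide": [0,0,0],"roll": 0},
  {"claw": 0.75,"slide": [0,0,-15],"roll": 0},
  {"claw": 0.75,"slide": [0,0,-30],"roll": 0},
  {"claw": 0.75,"slide": [0,0,-30],"roll": 0},
  {"claw": 0.75,"slide": [0,0,-20],"roll": 0},
  {"claw": 0.75,"slide": [0,0,0],"roll": 0},
  {"claw": 0.75,"slide": [0,0,0],"roll": 0},
  {"claw": 0.75,"slide": [0,0,0],"roll": 0},
])

```text
clock: 22.85
ee_pos: [433.1, 70.0, 129.9]
tool_rot: [0.492, 0.871, -0.0, -0.001]
contact_force: [-0.9, 0.6, -0.7]
gripper_width: 65.3
gripper_force: 0.0
```

Run:
```python
from h import *
print(pose()[0])
im,X=look('wrist','w10')
v=fk(X,(435.5,72,27),np.radians(31),'S',32,22,18,52)
v2,e=fitknob(near(X,v[:3],v[3],32,22,18,52),v[:3],v[3],DIM['S']); print(v2[:3].round(1),np.degrees(v2[3]).round(1),np.median(e))
plan([(435.5,72,131,31,13)])
```

```text
[433.08103396  70.00993468 129.87504693]
fit S 1862 [435.   71.8  26. ] [31.8 -3.9] res 0.33
[434.6  71.6  26.1] 31.1 0.373956253856364
at [433.   70.2 129.8] 121.06 tilt [-1.5e-03  2.0e-04 -1.0e+00] q7 0.17 clk 22.9
total slide [ 0.3  3.1 -1.2] roll 1.572 | per row 13 [ 0.02  0.24 -0.09] 0.121
```

View pics/w10.png

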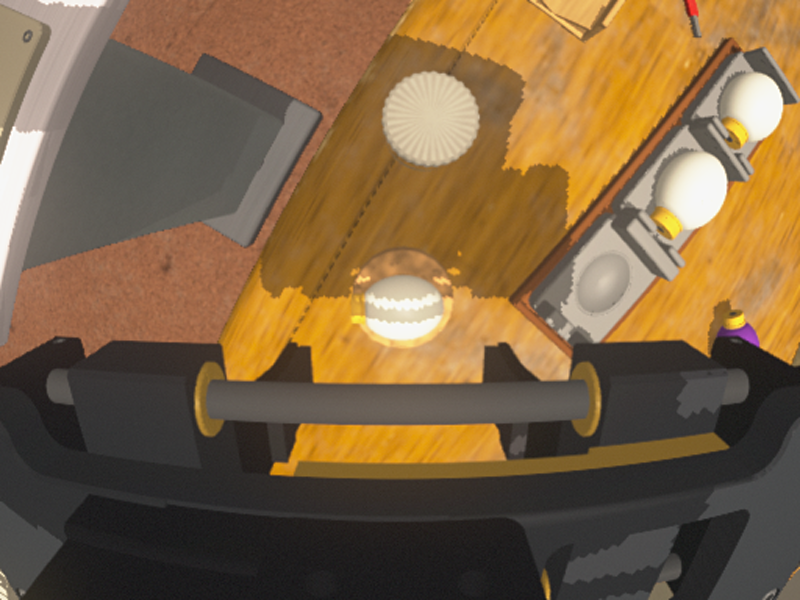

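Request:
apply_moves([
  {"claw": 0.7,"slide": [0,0,-5],"roll": 0.07},
  {"claw": 0.7,"slide": [0,0,0],"roll": 0.14},
  {"claw": 0.7,"slide": [0,0,0],"roll": 0.14},
  {"claw": 0.7,"slide": [0,0,0],"roll": 0.14},
  {"claw": 0.7,"slide": [0,0,0],"roll": 0.14},
  {"claw": 0.7,"slide": [0,0,0],"roll": 0.14},
  {"claw": 0.7,"slide": [0,0,0],"roll": 0.14},
  {"claw": 0.7,"slide": [0,0,0],"roll": 0.14},
  {"claw": 0.7,"slide": [0,0,0],"roll": 0.14},
  {"claw": 0.7,"slide": [0,0,0],"roll": 0.14},
  {"claw": 0.7,"slide": [0,0,0],"roll": 0.14},
  {"claw": 0.7,"slide": [0,0,0],"roll": 0.1},
])

```text
clock: 24.1
ee_pos: [433.1, 70.4, 134.8]
tool_rot: [0.964, 0.266, -0.001, -0.0]
contact_force: [-0.3, -0.7, -0.1]
gripper_width: 60.6
gripper_force: 0.0
```

Request:
apply_moves([
  {"claw": 0.7,"slide": [0,0,0],"roll": 0},
  {"claw": 0.7,"slide": [0,0,0],"roll": 0},
])

```text
clock: 24.3
ee_pos: [433.3, 70.3, 135.2]
tool_rot: [0.963, 0.27, -0.0, -0.0]
contact_force: [0.8, 0.1, 0.6]
gripper_width: 61.1
gripper_force: 0.0
```

Run:
```python
from h import *
im,X=look('wrist','w11')
v=fk(X,(435.,72,27),np.radians(31),'S',32,22,18,52)
plan([(v[0]-0.5,v[1],39.8,np.degrees(v[3]),5)])
```

```text
fit S 1816 [435.4  71.1  26.2] [31.9 -3.6] res 0.3
at [433.3  70.3 135.3] 31.28 tilt [-8.e-04  2.e-04 -1.e+00] q7 -1.35 clk 24.35
total slide [ 1.7  0.2 95.5] roll -0.011 | per row 5 [ 0.34  0.04 19.1 ] -0.002
```

Request:
apply_moves([
  {"claw": 0.7,"slide": [1.7,0.2,20],"roll": 0},
  {"claw": 0.7,"slide": [0,0,30],"roll": 0},
  {"claw": 0.7,"slide": [0,0,25],"roll": 0},
  {"claw": 0.7,"slide": [0,0,14],"roll": 0},
  {"claw": 0.7,"slide": [0,0,6],"roll": 0},
  {"claw": 0.7,"slide": [0,0,0],"roll": 0},
  {"claw": 0.55,"slide": [0,0,0],"roll": 0},
  {"claw": 0.48,"slide": [0,0,0],"roll": 0},
  {"claw": 0.43,"slide": [0,0,0],"roll": 0},
  {"claw": 0.33,"slide": [0,0,0],"roll": 0},
  {"claw": 0.33,"slide": [0,0,0],"roll": 0},
  {"claw": 0.33,"slide": [0,0,0],"roll": 0},
], squeeze=10)

```text
clock: 25.55
ee_pos: [435.5, 70.9, 41.0]
tool_rot: [0.963, 0.268, 0.0, 0.0]
contact_force: [-0.2, 0.6, 3.0]
gripper_width: 34.4
gripper_force: 10.0
```

Request:
apply_moves([
  {"claw": 0.33,"slide": [0,0,-5],"roll": 0},
  {"claw": 0.33,"slide": [0,0,-15],"roll": 0},
  {"claw": 0.33,"slide": [0,0,-22],"roll": 0},
  {"claw": 0.33,"slide": [0,0,-25],"roll": 0},
  {"claw": 0.33,"slide": [0,0,-25],"roll": 0},
  {"claw": 0.33,"slide": [0,0,-23],"roll": 0},
  {"claw": 0.33,"slide": [15,-14,-5],"roll": 0},
  {"claw": 0.33,"slide": [20,-18,-5],"roll": 0},
  {"claw": 0.33,"slide": [20,-19,-5],"roll": 0},
  {"claw": 0.33,"slide": [20,-18,0],"roll": 0},
  {"claw": 0.33,"slide": [16,-14,0],"roll": 0},
  {"claw": 0.33,"slide": [0,0,0],"roll": -0.06},
])

```text
clock: 26.75
ee_pos: [469.9, 192.1, 171.0]
tool_rot: [0.954, 0.299, 0.0, -0.001]
contact_force: [-0.4, -0.9, -0.8]
gripper_width: 34.1
gripper_force: 10.0
```

Request:
apply_moves([
  {"claw": 0.33,"slide": [0,0,0],"roll": -0.115},
  {"claw": 0.33,"slide": [0,0,0],"roll": -0.12},
  {"claw": 0.33,"slide": [0,0,0],"roll": -0.12},
  {"claw": 0.33,"slide": [0,0,0],"roll": -0.12},
  {"claw": 0.33,"slide": [0,0,0],"roll": -0.12},
  {"claw": 0.33,"slide": [0,0,0],"roll": -0.12},
  {"claw": 0.33,"slide": [0,0,0],"roll": -0.08},
  {"claw": 0.33,"slide": [0,0,0],"roll": 0},
  {"claw": 0.33,"slide": [0,0,0],"roll": 0},
])

```text
clock: 27.65
ee_pos: [470.1, 188.9, 170.7]
tool_rot: [0.766, 0.642, -0.0, -0.0]
contact_force: [0.3, 1.3, -1.7]
gripper_width: 34.0
gripper_force: 10.0
```

Run:
```python
from h import *
p,t,s=pose(); print(s['gripper_width'],s['gripper_force'],s['contact_force'].round(1))
plan([(527,105,170,80.45,5),(532,147,92,80.45,4)])
```

```text
34.01119934908982 9.999733823351562 [ 0.3  1.3 -1.7]
at [470.1 188.9 170.7] 79.94 tilt [-3.e-04 -1.e-04 -1.e+00] q7 -0.92 clk 27.65
total slide [-72.7  70.6   0.7] roll -0.009 | per row 5 [-14.53  14.13   0.15] -0.002
total slide [42.2 -2.  78. ] roll 0.0 | per row 4 [10.56 -0.51 19.5 ] 0.0
```

Request:
apply_moves([
  {"claw": 0.33,"slide": [-11,14,-4],"roll": -0.009},
  {"claw": 0.33,"slide": [-15,19,-5],"roll": 0},
  {"claw": 0.33,"slide": [-15,19,-5],"roll": 0},
  {"claw": 0.33,"slide": [-14,19,0],"roll": 0},
  {"claw": 0.33,"slide": [0,0,0],"roll": 0},
  {"claw": 0.33,"slide": [0,0,0],"roll": 0},
])

```text
clock: 28.25
ee_pos: [531.2, 122.9, 184.4]
tool_rot: [0.763, 0.646, -0.0, -0.0]
contact_force: [0.4, 0.1, 0.4]
gripper_width: 34.2
gripper_force: 10.0
```

Run:
```python
from h import *
im,X=look('wrist','w12'); nestview(X,np.array([545,223.]),'S',-79.5)
fk(X,(545.3,223,29),1.404,'L',27,22,22)
plan([(531.8,144.6,92,80.45,4)])
```

```text
[530.8 123.6 184.5] 80.6 34.34223030048595 [-1.3  0.1  0. ]
fit S 2653 [531.  122.5 169.3] [80.8 -3.5] res 0.31
knob in tray axes [-101.4   -2.9] tcp [-100.4   -2.5]
rib 266 u [-118.7 -110.6] w [-23.1  21.1]
rib 661 u [-51.3 -36.6] w [-21.9  21.3]
dimple 593 -79.1 -0.7
fit L 1779 [545.5 224.4  27.7] [79.9 -1.2] res 0.35
at [530.8 123.6 184.5] 80.6 tilt [-6.e-04  3.e-04 -1.e+00] q7 -0.78 clk 28.3
total slide [20.9 -2.4 92.5] roll 0.003 | per row 4 [ 5.23 -0.6  23.12] 0.001
```

View pics/w12.png

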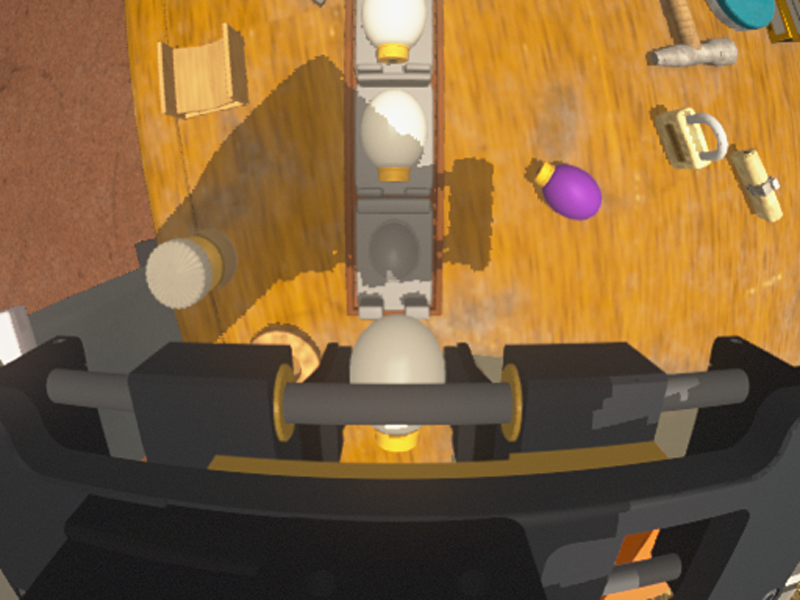

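Request:
apply_moves([
  {"claw": 0.33,"slide": [6,-0.6,10],"roll": 0},
  {"claw": 0.33,"slide": [6,-0.6,22],"roll": 0},
  {"claw": 0.33,"slide": [6,-0.6,25],"roll": 0},
  {"claw": 0.33,"slide": [4.6,-0.4,22],"roll": 0},
  {"claw": 0.33,"slide": [0,0,13],"roll": 0},
  {"claw": 0.33,"slide": [0,0,0],"roll": 0},
  {"claw": 0.33,"slide": [0,0,0],"roll": 0},
])

```text
clock: 29.0
ee_pos: [532.8, 146.1, 93.2]
tool_rot: [0.763, 0.647, 0.0, 0.0]
contact_force: [-0.6, -0.7, -0.9]
gripper_width: 34.5
gripper_force: 10.0
```

Run:
```python
from h import *
im,X=look('wrist','w13'); nestview(X,np.array([545,223.]),'S',-79.5)
fk(X,(545.3,223,29),1.404,'L',27,22,22)
```

```text
[533.1 146.   93.6] 80.6 34.37406590216612 [ 0.5  0.6 -1. ]
fit S 2658 [533.5 144.9  78.4] [80.7 -3.1] res 0.3
knob in tray axes [-79.   -1.6] tcp [-77.9  -1.1]
rib 1372 u [-51.7 -36.4] w [-22.5  19.8]
dimple 400 -71.4 -1.8
fit L 3703 [546.5 223.7  28. ] [80.4 -0.6] res 0.32
```

Request:
apply_moves([
  {"claw": 0.33,"slide": [0.3,-0.2,12],"roll": 0},
  {"claw": 0.33,"slide": [0,0,15],"roll": 0},
  {"claw": 0.33,"slide": [0,0,10],"roll": 0},
  {"claw": 0.33,"slide": [0,0,6],"roll": 0},
  {"claw": 0.33,"slide": [0,0,3],"roll": 0},
  {"claw": 0.33,"slide": [0,0,1],"roll": 0},
  {"claw": 0.33,"slide": [0,0,0],"roll": 0},
  {"claw": 0.33,"slide": [0,0,0],"roll": 0},
])

```text
clock: 29.85
ee_pos: [532.8, 146.2, 46.1]
tool_rot: [0.763, 0.647, 0.0, 0.0]
contact_force: [0.8, 0.3, -0.1]
gripper_width: 34.3
gripper_force: 10.0
```

Request:
apply_moves([
  {"claw": 0.33,"slide": [0,0,0.5],"roll": 0},
  {"claw": 0.33,"slide": [0,0,0.5],"roll": 0},
  {"claw": 0.33,"slide": [0,0,0],"roll": 0},
])

```text
clock: 30.15
ee_pos: [532.6, 146.0, 44.8]
tool_rot: [0.763, 0.647, 0.0, 0.0]
contact_force: [0.4, -0.6, -1.7]
gripper_width: 34.4
gripper_force: 10.0
```

Request:
apply_moves([
  {"claw": 0.33,"slide": [0,0,0.5],"roll": 0},
  {"claw": 0.33,"slide": [0,0,0.5],"roll": 0},
  {"claw": 0.33,"slide": [0,0,0.5],"roll": 0},
  {"claw": 0.33,"slide": [0,0,0],"roll": 0},
])

```text
clock: 30.55
ee_pos: [532.5, 146.0, 43.1]
tool_rot: [0.763, 0.647, -0.0, -0.0]
contact_force: [0.2, 0.3, -1.0]
gripper_width: 33.9
gripper_force: 10.0
```

Request:
apply_moves([
  {"claw": 0.33,"slide": [0,0,0.4],"roll": 0},
  {"claw": 0.33,"slide": [0,0,0.3],"roll": 0},
  {"claw": 0.33,"slide": [0,0,0],"roll": 0},
])

```text
clock: 30.85
ee_pos: [532.5, 146.0, 42.5]
tool_rot: [0.763, 0.647, -0.0, 0.0]
contact_force: [0.1, -0.7, -0.7]
gripper_width: 34.2
gripper_force: 10.0
```

Request:
apply_moves([
  {"claw": 0.33,"slide": [0,0,0.3],"roll": 0},
  {"claw": 0.33,"slide": [0,0,0.3],"roll": 0},
  {"claw": 0.33,"slide": [0,0,0],"roll": 0},
])

```text
clock: 31.15
ee_pos: [532.6, 146.0, 41.9]
tool_rot: [0.763, 0.647, -0.0, 0.0]
contact_force: [0.4, 0.2, -1.5]
gripper_width: 34.7
gripper_force: 10.0
```

Request:
apply_moves([
  {"claw": 0.33,"slide": [0,0,0.3],"roll": 0},
  {"claw": 0.33,"slide": [0,0,0.3],"roll": 0},
  {"claw": 0.33,"slide": [0,0,0],"roll": 0},
])

```text
clock: 31.45
ee_pos: [532.5, 146.0, 41.3]
tool_rot: [0.763, 0.647, -0.0, 0.0]
contact_force: [-0.4, 0.3, -0.8]
gripper_width: 34.3
gripper_force: 10.0
```

Request:
apply_moves([
  {"claw": 0.33,"slide": [0,0,0.4],"roll": 0},
  {"claw": 0.33,"slide": [0,0,0],"roll": 0},
])

```text
clock: 31.65
ee_pos: [532.6, 146.0, 41.0]
tool_rot: [0.763, 0.647, 0.0, 0.0]
contact_force: [-0.1, -0.8, 0.2]
gripper_width: 34.4
gripper_force: 10.0
```

Request:
apply_moves([
  {"claw": 0.33,"slide": [0,0,0.3],"roll": 0},
  {"claw": 0.33,"slide": [0,0,0],"roll": 0},
])

```text
clock: 31.85
ee_pos: [532.6, 146.0, 40.8]
tool_rot: [0.763, 0.647, -0.0, 0.0]
contact_force: [-1.8, -1.4, 2.9]
gripper_width: 34.6
gripper_force: 10.0
```

Request:
apply_moves([
  {"claw": 0.41,"slide": [0,0,0],"roll": 0},
  {"claw": 0.43,"slide": [0,0,0],"roll": 0},
  {"claw": 0.48,"slide": [0,0,0],"roll": 0},
  {"claw": 0.56,"slide": [0,0,0],"roll": 0},
  {"claw": 0.62,"slide": [0,0,0],"roll": 0},
  {"claw": 0.62,"slide": [0,0,0],"roll": 0},
  {"claw": 0.62,"slide": [0,0,-10],"roll": 0},
  {"claw": 0.62,"slide": [0,0,-20],"roll": 0},
  {"claw": 0.62,"slide": [0,0,-30],"roll": 0},
  {"claw": 0.62,"slide": [0,0,-40],"roll": 0},
  {"claw": 0.62,"slide": [0,0,-40],"roll": 0},
  {"claw": 0.62,"slide": [0,0,-20],"roll": 0},
])

```text
clock: 33.05
ee_pos: [533.3, 147.0, 204.7]
tool_rot: [0.762, 0.647, 0.002, 0.001]
contact_force: [0.4, 0.7, -0.3]
gripper_width: 54.0
gripper_force: 0.0
```

Request:
apply_moves([
  {"claw": 0.62,"slide": [-8,-20,-20],"roll": 0},
  {"claw": 0.62,"slide": [-10,-30,-10],"roll": 0},
  {"claw": 0.62,"slide": [-10,-30,0],"roll": 0},
  {"claw": 0.62,"slide": [0,0,0],"roll": 0},
  {"claw": 0.62,"slide": [0,0,0],"roll": 0},
  {"claw": 0.62,"slide": [0,0,0],"roll": 0},
])

```text
clock: 33.65
ee_pos: [449.6, 131.7, 231.0]
tool_rot: [0.763, 0.647, 0.0, 0.0]
contact_force: [0.7, 0.8, -0.1]
gripper_width: 54.2
gripper_force: 0.0
```

Run:
```python
from h import *
a=np.radians(80.45)
for c in ['wrist','scene','top']:
    im,X=look(c,'f_'+c); print(c)
    l=fk(X,(558.5,302,29),1.404,'L',27,22,22); s=fk(X,(545.3,223.5,29),1.404,'L',27,22,22); m=fk(X,(532.3,145,27.5),1.404,'S',25,17,22)
    for v in (l,m):
        d=v[:3]-s[:3]; print('along',d[0]*np.cos(a)+d[1]*np.sin(a),'across',-d[0]*np.sin(a)+d[1]*np.cos(a),'dz',d[2])
```

```text
wrist
fit L 1146 [558.8 303.1  27.1] [79.3 -1.9] res 0.43
fit L 1263 [545.8 224.3  27.4] [81.1 -0.5] res 0.39
fit S 928 [532.7 145.3  25.6] [81.8 -3.3] res 0.38
along 79.86893981803554 across 0.28604984485417617 dz -0.3594612631054268
along -80.07915933836944 across -0.23380145664953744 dz -1.775099445844262
scene
fit L 143 [560.4 302.7  27.3] [79.2 -1.6] res 0.71
fit L 263 [547.4 223.9  27.9] [79.7 -1.7] res 0.6
fit S 236 [534.3 145.6  26.3] [80.4 -3.6] res 0.59
along 79.83100034356983 across 0.20610024558392936 dz -0.5693129221161861
along -79.40581406275271 across -0.14904489375966712 dz -1.5650363710657764
top
fit L 282 [558.  303.5  27.8] [80.1 -3.7] res 0.83
fit L 291 [544.7 224.3  28.6] [80.8  1. ] res 0.89
fit S 170 [531.9 145.2  26.6] [83.6  3.4] res 0.9
along 80.29375304275126 across 0.05784468213725802 dz -0.7880764687850821
along -80.15279317017412 across -0.49240727620362357 dz -2.023456548359608
```

View pics/f_wrist.png

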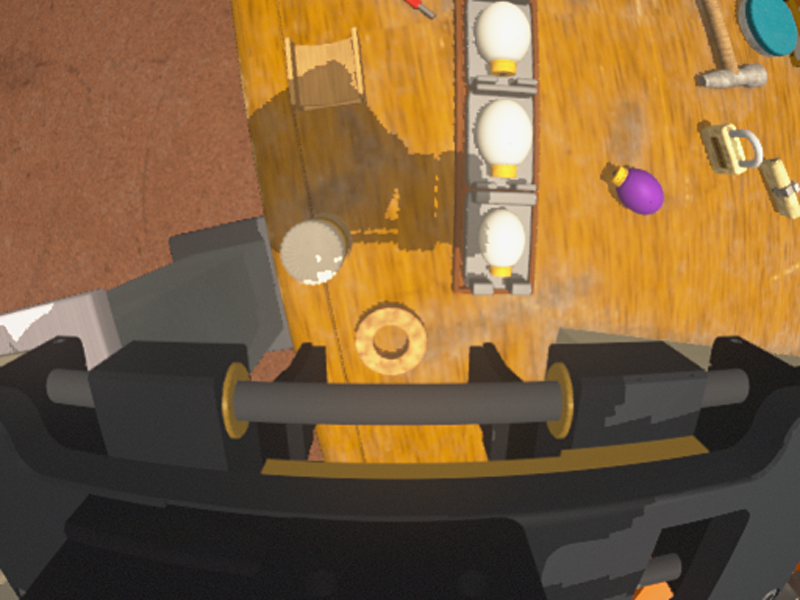

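All three knobs are seated 79.5 mm apart, to within 1 mm, with their ferrules at the notches (504,67; 504,172; 503,270).

```bash
python3 -c "
from rig import manip
print(manip.hand_in())"
```

```text
the job is handed in; nothing more can be done
None
```

Both loose knobs are in their nests with ferrules at the notched ribs, measured within about 1 mm along the tray row; the stored knob was left in its nest, the jar and bottle were not touched, and the job was handed in at about 34 s with no verdict returned.

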